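Load the bench kiln with bent-glass saddles and start a fire-polish

TASK

Load the bench kiln for a fire-polish: swing its lid right aside by the knob, drape every bent-glass saddle that stands on the bench over the white ceramic bar in the chamber, hanging upright with clear gaps between one another and to the end walls, and swing the lid fully shut. Then press the blue programme key and after it the green start key, each firmly and squarely until it registers (about 5 N, held a moment, never over 25 N), keeping off the red stop key and leaving the other things on the bench alone.

Things in the scene. Friction and masses are not known exactly. Their poses are not given: they have to be found in the camera images.
- saddle_amber: bent-glass saddle of amber glass, an inverted U: 46 mm across its legs (its x axis), 44 mm along the arch (its y axis, the way the bar runs through it), 52 mm high; 6 mm glass, so 34 mm clear between the legs, which are straight for the lower 29 mm, the arch a half round above. About 90 g. At the start it stands on its two leg edges; origin on the underside, centre, z up. Grip it across the legs' outsides (along its x)
- saddle_green: bent-glass saddle of green glass, an inverted U: 46 mm across its legs (its x axis), 44 mm along the arch (its y axis, the way the bar runs through it), 52 mm high; 6 mm glass, so 34 mm clear between the legs, which are straight for the lower 29 mm, the arch a half round above. About 90 g. At the start it stands on its two leg edges; origin on the underside, centre, z up. Grip it across the legs' outsides (along its x)
- saddle_blue: bent-glass saddle of blue glass, an inverted U: 46 mm across its legs (its x axis), 44 mm along the arch (its y axis, the way the bar runs through it), 52 mm high; 6 mm glass, so 34 mm clear between the legs, which are straight for the lower 29 mm, the arch a half round above. About 90 g. At the start it stands on its two leg edges; origin on the underside, centre, z up. Grip it across the legs' outsides (along its x)
- saddle_rose: bent-glass saddle of rose glass, an inverted U: 46 mm across its legs (its x axis), 44 mm along the arch (its y axis, the way the bar runs through it), 52 mm high; 6 mm glass, so 34 mm clear between the legs, which are straight for the lower 29 mm, the arch a half round above. About 90 g. At the start it stands on its two leg edges; origin on the underside, centre, z up. Grip it across the legs' outsides (along its x)
- saddle_amber_crown (a point): the underside of the arch of saddle_amber, mid-length, 46 mm above its origin: the place that rests on the bar
- saddle_green_crown (a point): the underside of the arch of saddle_green, mid-length, 46 mm above its origin: the place that rests on the bar
- saddle_blue_crown (a point): the underside of the arch of saddle_blue, mid-length, 46 mm above its origin: the place that rests on the bar
- saddle_rose_crown (a point): the underside of the arch of saddle_rose, mid-length, 46 mm above its origin: the place that rests on the bar
- kiln: fixed grey bench kiln, an open-topped box 196 x 288 mm (its x, y), rim 138 mm high; the chamber is 140 mm (x) x 236 mm (y), its floor 50 mm high. Origin: centre of the underside, on the bench; x points away from the robot at yaw 0, y along the bar. A control pod 130 mm wide, its top sloping from 98 mm high in front to 136 mm at the back, stands against its right (-y) side; the keys lie 75 mm from the kiln's wall
- bar_mid (a point): the middle of the top of the white ceramic bar, a flat beam set on edge, 13 mm thick and 40 mm deep with a half-round top, that runs across the chamber along the kiln's y, wall to wall (118 mm each way from here); 122 mm above the bench, 16 mm below the rim; its axes are the kiln's. A saddle hung on the bar clears the chamber floor and the shut lid
- kiln_lid (a joint): the kiln's flat swing lid, 196 x 288 mm, its underside 2 to 6 mm above the rim and its upper face 164 mm above the bench, turning level about a vertical pivot at the kiln's back left corner. 0 = shut (covers the chamber), grows as it swings away (anticlockwise seen from above; over the control pod and round behind the kiln) to the stop at 1.75 rad. It stays where it is left and moves with 1 to 3 N at the knob
- lid_knob (a point): centre of the lid's upright dark wooden knob, a cylinder 25 mm in diameter and 42 mm high, which turns freely enough in a grip; this point is 208 mm above the bench, the knob reaching 20 mm above and below it, the lid's upper face 44 mm below it. It moves with the lid on a circle round lid_pivot
- lid_pivot (a point): point on the lid's vertical pivot axis, at rim height, at the kiln's back left corner
- programme_key: blue membrane key (three white bars), middle of the column of three on the pod's sloping top: a 29 mm square embossed 3 mm; origin: middle of its upper face, z axis out of the panel, which leans 0.21 rad (12 deg) from level towards the robot. It gives only 1 mm (2 N starts it moving, 6 N bottoms it), springs back, registers at 4 N held for 0.2 s and must not take more than 25 N; keys are 48 mm apart up the slope
- start_key: green membrane key (one white bar), the nearest to the robot of the three; same size, give, threshold and limit; origin: middle of its upper face, z out of the panel
- stop_key: red membrane key (white square), the farthest of the three: not to be pressed; origin: middle of its upper face
- frit_jar_red: jar of red frit, 44 mm across, 65 mm high; a bystander, leave it alone; origin: centre of its underside
- frit_jar_teal: jar of teal frit, 42 mm across, 59 mm high; a bystander, leave it alone; origin: centre of its underside
- frit_jar_sand: jar of sand-coloured frit, 46 mm across, 71 mm high; a bystander, leave it alone; origin: centre of its underside
- crucible: clay crucible, 58 mm across, 48 mm high; a bystander, leave it alone; origin: centre of its underside

How it is judged:
On the way, in this order (a step that is already met when the one before it is completed fails the run):
1. the kiln's lid is swung aside, clear of the chamber (past 1.35 rad) (value of joint kiln_lid above 1.35 rad), for 0.2 s.
2. every saddle hangs on the bar, released, apart from the others (x of saddle_amber_crown in the frame of bar_mid between -0.012 and 0.012 m and y of saddle_amber_crown in the frame of bar_mid between -0.093 and 0.093 m and z of saddle_amber_crown in the frame of bar_mid between -0.004 and 0.006 m and angle between each of saddle_amber, saddle_green, saddle_blue, saddle_rose's own z axis and vertical below 0.25 rad and linear speed of each of saddle_amber, saddle_green, saddle_blue, saddle_rose below 0.05 m/s and contact force between each of saddle_amber, saddle_green, saddle_blue, saddle_rose and the fingers below 0.05 N and x of saddle_green_crown in the frame of bar_mid between -0.012 and 0.012 m and y of saddle_green_crown in the frame of bar_mid between -0.093 and 0.093 m and z of saddle_green_crown in the frame of bar_mid between -0.004 and 0.006 m and x of saddle_blue_crown in the frame of bar_mid between -0.012 and 0.012 m and y of saddle_blue_crown in the frame of bar_mid between -0.093 and 0.093 m and z of saddle_blue_crown in the frame of bar_mid between -0.004 and 0.006 m and x of saddle_rose_crown in the frame of bar_mid between -0.012 and 0.012 m and y of saddle_rose_crown in the frame of bar_mid between -0.093 and 0.093 m and z of saddle_rose_crown in the frame of bar_mid between -0.004 and 0.006 m and distance between saddle_amber_crown and saddle_green_crown above 0.046 m and distance between each of saddle_amber_crown, saddle_green_crown and saddle_blue_crown above 0.046 m and distance between each of saddle_amber_crown, saddle_green_crown, saddle_blue_crown and saddle_rose_crown above 0.046 m), for 0.3 s.
3. the lid is shut over them (value of joint kiln_lid below 0.04 rad and x of saddle_amber_crown in the frame of bar_mid between -0.012 and 0.012 m and y of saddle_amber_crown in the frame of bar_mid between -0.093 and 0.093 m and z of saddle_amber_crown in the frame of bar_mid between -0.004 and 0.006 m and angle between each of saddle_amber, saddle_green, saddle_blue, saddle_rose's own z axis and vertical below 0.25 rad and linear speed of each of saddle_amber, saddle_green, saddle_blue, saddle_rose below 0.05 m/s and contact force between each of saddle_amber, saddle_green, saddle_blue, saddle_rose and the fingers below 0.05 N and x of saddle_green_crown in the frame of bar_mid between -0.012 and 0.012 m and y of saddle_green_crown in the frame of bar_mid between -0.093 and 0.093 m and z of saddle_green_crown in the frame of bar_mid between -0.004 and 0.006 m and x of saddle_blue_crown in the frame of bar_mid between -0.012 and 0.012 m and y of saddle_blue_crown in the frame of bar_mid between -0.093 and 0.093 m and z of saddle_blue_crown in the frame of bar_mid between -0.004 and 0.006 m and x of saddle_rose_crown in the frame of bar_mid between -0.012 and 0.012 m and y of saddle_rose_crown in the frame of bar_mid between -0.093 and 0.093 m and z of saddle_rose_crown in the frame of bar_mid between -0.004 and 0.006 m), for 0.2 s.
4. the blue programme key is pressed with more than 4 N, the lid shut (contact force between programme_key and anything else above 4 N and value of joint kiln_lid below 0.05 rad), for 0.15 s.
5. the green start key is pressed with more than 4 N, the lid shut (contact force between start_key and anything else above 4 N and value of joint kiln_lid below 0.05 rad), for 0.15 s.
At the end, for the whole second after the job is handed in: Lid shut (within 0.04 rad); every saddle released and at rest on the bar, its arch underside within 12 mm of the bar line, -4 to +6 mm of its top and within 93 mm of mid-bar, upright within 0.25 rad; arch centres 46 mm or more apart; both keys let go (all of step 3 and contact force between each of start_key, programme_key and anything else below 0.3 N and distance between saddle_amber_crown and saddle_green_crown above 0.046 m and distance between each of saddle_amber_crown, saddle_green_crown and saddle_blue_crown above 0.046 m and distance between each of saddle_amber_crown, saddle_green_crown, saddle_blue_crown and saddle_rose_crown above 0.046 m); the robot touches nothing.
It fails at once if the red stop key is pressed (over 2 N) (contact force between stop_key and anything else above 2 N).
It fails at once if a key is pressed with more than 25 N (contact force between any of start_key, programme_key and anything else above 25 N).
It fails at once if a bystander is shifted by more than 40 mm (distance of any of frit_jar_red, frit_jar_teal, frit_jar_sand, crucible from where it was at the start of the episode above 0.04 m).
Of saddle_amber, saddle_green, saddle_blue, saddle_rose only 3 to 4 are there at a start; the rules pass over those that are not, and their reading is None.
At some moment in a run one of saddle_amber, saddle_green, saddle_blue, saddle_rose may be knocked a few centimetres aside while the robot is not near it.
It also fails if it takes over 210 s, if anything falls off the work surface, if the arm or the gripper's body presses on something with over 40 N, if the wrist force passes 120 N, or if a joint passes its speed limit or range.

ROBOT

A 6-joint arm with a two-finger parallel gripper is mounted at the origin on the work surface; the furniture and walls round the work are solid. World frame = base frame: x ahead of the robot, y to its left, z up, the work surface at z = 0. Lengths are in m, angles in rad, forces in N, time in s.
With the tool pointing down it reaches from about 0.225 to 0.875 m from the base axis. Payload 3.4 kg.
Tool frame: the origin (TCP) lies where the fingers leave the gripper's body, on its centre line; the fingertips stand 73 mm ahead of it and the grasp point (between the pads) lies 54 mm ahead of it; x points along the fingers, y is the direction in which the jaws open and shut, and the axes are right-handed (so a half turn about x gives the same grasp; the last joint's range is limited). The gripper opens to 85 mm and grips with 20 to 120 N. Pads are 22 mm wide; open, the fingers measure 114 mm over their backs; the gripper's body (76 mm by 85 mm) begins 54 mm behind the grasp point. The pads swing forward as they close: fully open they stand 13 mm farther back than shut.
Start: joints at [-1.368, 0.276, 1.505, -0, 1.361, -0.121], TCP at [0.183, -0.545, 0.304] pointing down, gripper open.
Joint ranges: [-2.89, 2.89], [-0.75, 2.08], [0.22, 2.7], [-1.18, 4.32], [0.11, 2.71], [-2.7, 2.7]. Speed limits (rad/s): [2.57, 2.57, 3.14, 3.14, 3.14, 3.14].

INTERFACE

Orientations are given as a unit quaternion [w, x, y, z].
In Python, from rig import manip gives the robot as it stands.
- The arm moves only by the tool play_rows, never from a script. Its argument "steps" is a list of rows, each a list of 5 numbers: the closure, from 0 (fully open) to 1 (shut), then the shift along the tool's x, y, z as a fraction of full scale, then the turn about the tool's x as a fraction of full scale. In form: [[grip, tx, ty, tz, twist], ...]. A call has 1 to 20 rows; each row shifts and turns the commanded pose from where the row before left it, along the tool's axes as they then stand; what a row does not reach is not made up. Full scale, the value 1, is 0.03 m for a shift and 6 degrees for a turn. A row lasts 1/10 s, in which the tool goes at most 50 mm and 8.59 degrees, less where a joint would pass 70% of its speed; a pose out of reach is approached as far as the arm can. A call with a number of a shift or a turn outside -1 to 1 is refused whole. A call with a gripper value outside its range is refused whole. The fingers move at their own pace and stop on an object; "newtons" is the grip in N (left out, the last holds). Time passes only in rows, so rows that do not move let the fingers close. It gives the time, the measured TCP pose, the force and the opening at its end, in the units of the state.
- manip.get_state(): the state, without advancing time (a new reading comes with each control period).
- manip.get_image(name): name is "scene" or "top" or "wrist"; returns (picture, depth): 384x512x3 uint8, red, green, blue; 384x512 float32, m along the optical axis (not along the pixel's ray), 0 where there is no reading.
- manip.camera_model(name): a dict with "mtx" (3x3 intrinsics, pixels), "k1" (the pictures are not rectified: a ray, as slopes to the right and down, at radius r is drawn at 1 + k1 r^2 times it, then the intrinsics apply), "R" (3x3) and "t" (3): a world point X has camera coordinates R X + t. Camera axes: x right, y down, z forward; pixel columns grow to the right and rows downward; lengths in m; the calibration is good to about 2 mm. A picture is of the moment at which its call begins: read the wrist's pose just before it. camera_model takes no time and is no camera call; for the wrist camera it gives the pose at the moment of the call.
- manip.sign_off(): hands the job in, once; it reports no verdict.
Trained networks look in the newest picture that a camera, given by its name, has taken for a name from the list of things; names that differ only in an ending like _2 or _b are one class to them, and where a whole thing is asked for, a point or a joint stands for the part that bears it (a point fixed in the world has none). Each returns a list of dicts, best first, with "conf" (0 to 1); they miss things now and then, are a little off and sometimes report something else, mostly with a low value. They report only what shows in the picture. A call takes as long as a camera call.
- manip.regions_of(camera, query): "mask" (384x512 bool, what is visible of it).
- manip.mark_of(camera, query): "location" ([x, y, z] in m, in the coordinates of the camera as it stood for that picture, good to about 4 mm: a listed point, or the origin of a listed thing).
The state is a dict: "clock": time; "qpos": joint angles; "qd": joint speeds; "effort": joint torques, N m; "position": TCP position; "ee_rot": TCP orientation; "contact_force": force on the tool from outside, world axes, zero at the start; "moment": the same for the moment, N m; "width": finger opening in m.
Only numpy, scipy, OpenCV 4.12 (cv2) and the standard library are available. Lean on these libraries where they do the work, as an engineer would, in place of code of your own. Each camera call takes 0.05 s, during which the arm holds its last target.

## Working session

There is one attempt and no reset: what is moved stays moved. The work goes in short steps, Python scripts to look and compute and a tool call to move; the robot and the scene stay as the last step left them, time stands still between calls to the robot, and variables do not carry over. Pictures are saved under pics/ and viewed, and the job is handed in when it is done.

Besides the shell and the picture viewer there is one more tool, called as name(argument=value, ...) on one line, values as JSON. play_rows: Moves the arm, as the interface text tells. Its arguments: {"type":"object","properties":{"steps":{"type":"array","items":{"type":"array","items":{"type":"number"}}},"newtons":{"type":"number"}},"required":["steps"]}

```bash
ls; mkdir -p pics; python3 - <<'E'
from rig import manip
import cv2,numpy as np
s=manip.get_state();print(s)
for n in ["scene","top","wrist"]:
    p,d=manip.get_image(n);cv2.imwrite(f"pics/{n}0.png",p[:,:,::-1])
    m=manip.camera_model(n);print(n,m)
E
```

```text
pics
{'clock': 0.0, 'qpos': array([-1.36801674e+00,  2.76600027e-01,  1.50615696e+00,  7.17333028e-06,
        1.36069211e+00, -1.21026224e-01]), 'qd': array([ 0.00095363, -0.00138304,  0.00083599, -0.00139915,  0.0007096 ,
       -0.00022138]), 'effort': array([-1.88782642e-04, -4.16778553e+01, -2.45807004e+01, -1.62004071e-04,
        1.13190670e-02, -2.69476942e-05]), 'position': array([ 0.18285241, -0.54472578,  0.30302722]), 'ee_rot': array([-0.11332667, -0.69783491, -0.11463848,  0.6978836 ]), 'contact_force': array([ 0.0962823 , -0.33007548,  0.29667502]), 'moment': array([-0.05201525,  0.00412187, -0.07296492]), 'width': 0.0852229503644414}
scene {'mtx': array([[405.49481068,   0.        , 259.79172066],
       [  0.        , 405.49481068, 187.32788058],
       [  0.        ,   0.        ,   1.        ]]), 'k1': -0.14321303101499183, 'R': array([[ 0.5307953 , -0.84734103,  0.01641717],
       [-0.3279065 , -0.22319424, -0.91796605],
       [ 0.78149451,  0.48186877, -0.39631908]]), 't': array([-0.27618739,  0.30303315,  0.93856157])}
top {'mtx': array([[454.72117361,   0.        , 265.58270839],
       [  0.        , 454.72117361, 184.75938969],
       [  0.        ,   0.        ,   1.        ]]), 'k1': -0.04959528293492893, 'R': array([[ 0.25214609, -0.96757585,  0.01480938],
       [-0.79252591, -0.21526198, -0.57058299],
       [ 0.55527022,  0.13213345, -0.82110641]]), 't': array([-0.12477068,  0.49512642,  1.3374206 ])}
wrist {'mtx': array([[272.0621057 ,   0.        , 255.461377  ],
       [  0.        , 272.0621057 , 192.71377177],
       [  0.        ,   0.        ,   1.        ]]), 'k1': -0.04017138020785071, 'R': array([[ 0.31853024, -0.94790982, -0.00233554],
       [-0.90143455, -0.30367317,  0.30854233],
       [-0.29317954, -0.09617472, -0.95120775]]), 't': array([-0.5741486 , -0.04109473,  0.37937212])}
```

View pics/scene0.png

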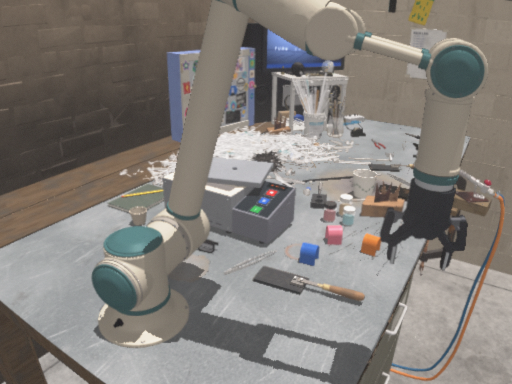

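View pics/top0.png

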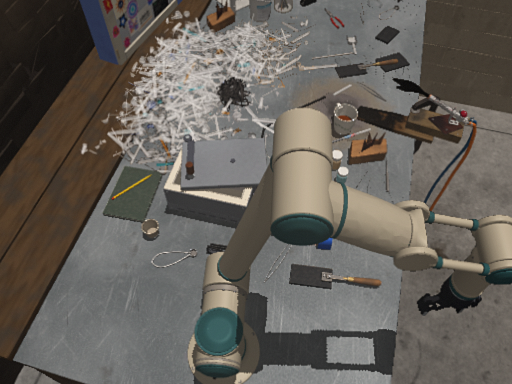

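View pics/wrist0.png

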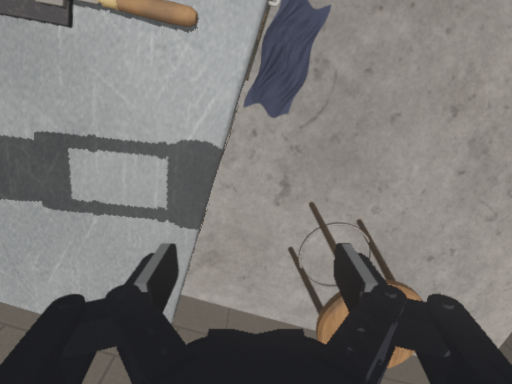

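```bash
cat > h.py <<'E'
from rig import manip
import cv2,numpy as np
from scipy.spatial.transform import Rotation as Ro
np.set_printoptions(precision=4,suppress=True)
def cm(n): return manip.camera_model(n)
def snap(n,fn=None):
    m=cm(n);p,d=manip.get_image(n)
    if fn: cv2.imwrite(f"pics/{fn}.png",p[:,:,::-1])
    return m,p,d
def toW(m,c): return m["R"].T@(np.asarray(c)-m["t"])
def mark(n,m,q,k=3):
    return [(round(r["conf"],2),toW(m,r["location"])) for r in manip.mark_of(n,q)[:k]]
def cloud(m,d,mask=None):
    H,W=d.shape;v,u=np.mgrid[0:H,0:W]
    K=m["mtx"];D=np.array([m["k1"],0,0,0,0.])
    ok=d>0
    if mask is not None: ok&=mask
    pts=np.stack([u[ok],v[ok]],1).astype(np.float64).reshape(-1,1,2)
    if len(pts)==0: return np.zeros((0,3)),pts.reshape(-1,2)
    n=cv2.undistortPoints(pts,K,D).reshape(-1,2);z=d[ok]
    c=np.c_[n*z[:,None],z]
    return (c-m["t"])@m["R"],pts.reshape(-1,2).astype(int)
def proj(m,X):
    X=np.atleast_2d(X).astype(float);r,_=cv2.Rodrigues(m["R"])
    return cv2.projectPoints(X,r,m["t"],m["mtx"],np.array([m["k1"],0,0,0,0.]))[0].reshape(-1,2)
def st():
    s=manip.get_state();R=Ro.from_quat(np.r_[s["ee_rot"][1:],s["ee_rot"][0]]).as_matrix()
    return s,R
NAMES=["saddle_amber","saddle_green","saddle_blue","saddle_rose","kiln","bar_mid","lid_knob","lid_pivot","programme_key","start_key","stop_key","frit_jar_red","frit_jar_teal","frit_jar_sand","crucible"]
E
python3 - <<'E'
from h import *
s,R=st();print(R)
for n in ["scene","top"]:
    m,p,d=snap(n)
    for q in NAMES: print(n,q,mark(n,m,q,2))
print(manip.get_state()["clock"])
E
```

```text
[[-0.0003  0.3182 -0.948 ]
 [ 0.0014 -0.948  -0.3182]
 [-1.     -0.0014 -0.0002]]
scene saddle_amber [(0.55, array([ 0.5819, -0.3553, -0.0038]))]
scene saddle_green [(0.27, array([ 0.5802, -0.3563, -0.0025]))]
scene saddle_blue [(0.53, array([ 0.4326, -0.2237, -0.0009]))]
scene saddle_rose [(0.63, array([ 0.5743, -0.2399, -0.0046]))]
scene kiln [(0.69, array([0.5159, 0.1949, 0.0003]))]
scene bar_mid [(0.74, array([ 0.5754, -0.2383,  0.048 ]))]
scene lid_knob []
scene lid_pivot [(0.69, array([ 0.5843, -0.3561, -0.0025]))]
scene programme_key [(0.42, array([ 0.4963, -0.0226,  0.12  ]))]
scene start_key [(0.46, array([ 0.4481, -0.0269,  0.1029]))]
scene stop_key [(0.44, array([ 0.541 , -0.0294,  0.1276]))]
scene frit_jar_red [(0.74, array([ 0.6975, -0.1734, -0.0033]))]
scene frit_jar_teal [(0.52, array([ 0.7086, -0.2377, -0.0019]))]
scene frit_jar_sand [(0.78, array([ 0.7681, -0.1971,  0.0012]))]
scene crucible [(0.59, array([0.518 , 0.1942, 0.0059]))]
top saddle_amber []
top saddle_green []
top saddle_blue [(0.64, array([ 0.4353, -0.218 ,  0.0013])), (0.18, array([0.6226, 0.3205, 0.1367]))]
top saddle_rose []
top kiln [(0.66, array([0.5214, 0.1943, 0.0011]))]
top bar_mid [(0.83, array([0.5163, 0.1919, 0.1204]))]
top lid_knob [(0.78, array([0.4743, 0.2524, 0.2104]))]
top lid_pivot [(0.78, array([0.6248, 0.3231, 0.1388]))]
top programme_key []
top start_key []
top stop_key []
top frit_jar_red []
top frit_jar_teal [(0.54, array([ 0.7104, -0.2337,  0.0023])), (0.22, array([0.4757, 0.2522, 0.2107]))]
top frit_jar_sand [(0.44, array([ 0.7753, -0.1992,  0.0021]))]
top crucible [(0.69, array([ 0.3164,  0.3558, -0.0024])), (0.64, array([0.475 , 0.2535, 0.2058]))]
1.75
```

```bash
cat >> h.py <<'E'
def cmd(tgt,yaw=None,zonly=False):
    """print the needed total tool-axis shift in units of full scale, current yaw and twist units"""
    s,R=st();d=np.asarray(tgt)-s["position"];u=R.T@d/0.03
    y0=np.degrees(np.arctan2(R[1,1],R[0,1]))
    print("pos",s["position"],"yaw",round(y0,2),"F",s["contact_force"],"w",round(s["width"],4),"t",round(s["clock"],2))
    print(" shift units",u.round(2),"min rows",int(np.ceil(np.abs(u).max())))
    if yaw is not None:
        e=(yaw-y0+90)%180-90
        print(" twist units",round(-e/6,2), "alt",round(-(e-np.sign(e)*180)/6,2),"q6 after",np.round(s["qpos"][5]-np.radians(e),2))
E
python3 - <<'E'
from h import *
cmd([0.42,-0.27,0.36])
E
```

```text
pos [ 0.183  -0.5451  0.3039] yaw -71.45 F [0.2375 0.2182 0.6118] w 0.0858 t 1.75
 shift units [ -1.87  -6.18 -10.41] min rows 11
```

play_rows(steps=[[0,-0.17,-0.56,-0.95,0],[0,-0.17,-0.56,-0.95,0],[0,-0.17,-0.56,-0.95,0],[0,-0.17,-0.56,-0.95,0],[0,-0.17,-0.56,-0.95,0],[0,-0.17,-0.56,-0.95,0],[0,-0.17,-0.56,-0.95,0],[0,-0.17,-0.56,-0.95,0],[0,-0.17,-0.56,-0.95,0],[0,-0.17,-0.56,-0.95,0],[0,-0.17,-0.56,-0.95,0],[0,0,0,0,0]])

```text
clock: 2.95
position: [0.4235, -0.2676, 0.3609]
ee_rot: [0.116, 0.699, 0.116, -0.697]
contact_force: [0.3, -1.0, 0.3]
width: 0.085
```

```bash
python3 - <<'E'
from h import *
m,p,d=snap("wrist","w1")
for q in NAMES: print("w",q,mark("wrist",m,q,2))
m,p,d=snap("top","t1")
for q in NAMES: print("t",q,mark("top",m,q,2))
np.savez("top1.npz",p=p,d=d,**m)
m,p,d=snap("scene","s1")
np.savez("sc1.npz",p=p,d=d,**m)
E
```

```text
w saddle_amber [(0.97, array([ 0.5751, -0.3566, -0.004 ]))]
w saddle_green []
w saddle_blue [(0.75, array([ 0.4291, -0.2208, -0.0059])), (0.24, array([ 0.5757, -0.2352, -0.002 ]))]
w saddle_rose [(0.73, array([ 0.5756, -0.2366, -0.0025]))]
w kiln [(0.18, array([ 0.4491, -0.0262,  0.1036])), (0.17, array([ 0.5746, -0.3585, -0.0023]))]
w bar_mid []
w lid_knob []
w lid_pivot [(0.72, array([ 0.4975, -0.0268,  0.1167]))]
w programme_key [(0.97, array([ 0.4983, -0.026 ,  0.1172]))]
w start_key [(0.78, array([ 0.4476, -0.0279,  0.1028])), (0.57, array([ 0.4323, -0.2212, -0.0037]))]
w stop_key []
w frit_jar_red [(0.27, array([ 0.5765, -0.3599, -0.0012]))]
w frit_jar_teal []
w frit_jar_sand []
w crucible []
t saddle_amber [(0.77, array([ 0.581, -0.359, -0.   ])), (0.68, array([0.3186, 0.355 , 0.0032]))]
t saddle_green []
t saddle_blue [(0.59, array([ 0.4366, -0.2208,  0.0017])), (0.46, array([ 0.7035, -0.1687, -0.0018]))]
t saddle_rose [(0.58, array([ 0.7024, -0.165 , -0.0009])), (0.52, array([ 0.5771, -0.2373,  0.002 ]))]
t kiln []
t bar_mid []
t lid_knob []
t lid_pivot []
t programme_key [(0.7, array([ 0.585 , -0.3579,  0.0438])), (0.49, array([ 0.4989, -0.0238,  0.119 ]))]
t start_key [(0.75, array([0.3194, 0.3566, 0.0016])), (0.43, array([ 0.4525, -0.0332,  0.1056]))]
t stop_key [(0.49, array([ 0.5777, -0.236 ,  0.0016])), (0.4, array([ 0.5457, -0.0263,  0.1262]))]
t frit_jar_red [(0.61, array([ 0.7018, -0.1664, -0.0027]))]
t frit_jar_teal [(0.66, array([ 0.7116, -0.234 , -0.0023]))]
t frit_jar_sand []
t crucible [(0.66, array([ 0.7091, -0.2323,  0.002 ])), (0.52, array([ 0.3188,  0.3563, -0.0004]))]
```

View pics/w1.png

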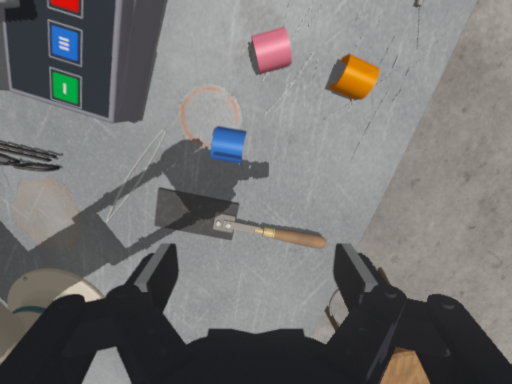

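View pics/t1.png

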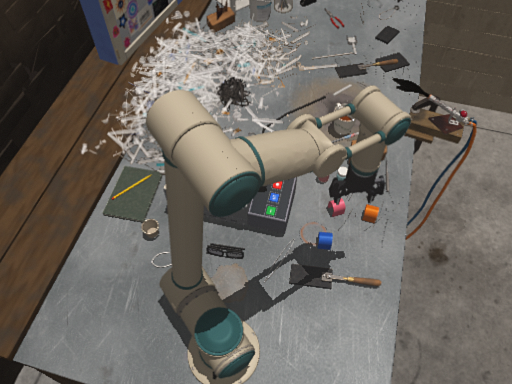

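```bash
python3 - <<'E'
from h import *
cmd([0.38,0.2,0.36])
E
```

```text
pos [ 0.4214 -0.2702  0.36  ] yaw -71.45 F [-0.0423 -0.0262  0.1532] w 0.0854 t 4.6
 shift units [  0.   -15.3   -3.68] min rows 16
```

play_rows(steps=[[0,0,-0.9,-0.22,0],[0,0,-0.9,-0.22,0],[0,0,-0.9,-0.22,0],[0,0,-0.9,-0.22,0],[0,0,-0.9,-0.22,0],[0,0,-0.9,-0.22,0],[0,0,-0.9,-0.22,0],[0,0,-0.9,-0.22,0],[0,0,-0.9,-0.22,0],[0,0,-0.9,-0.22,0],[0,0,-0.9,-0.22,0],[0,0,-0.9,-0.22,0],[0,0,-0.9,-0.22,0],[0,0,-0.9,-0.22,0],[0,0,-0.9,-0.22,0],[0,0,-0.9,-0.22,0],[0,0,-0.9,-0.22,0],[0,0,0,0,0]])

```text
clock: 6.4
position: [0.3814, 0.2031, 0.36]
ee_rot: [0.115, 0.698, 0.116, -0.698]
contact_force: [-0.6, -0.8, 0.6]
width: 0.0855
```

```bash
python3 - <<'E'
from h import *
m,p,d=snap("wrist","w2")
for q in ["kiln","bar_mid","lid_knob","lid_pivot","programme_key","start_key","stop_key","crucible"]: print("w",q,mark("wrist",m,q,2))
X,uv=cloud(m,d)
np.savez("w2.npz",X=X,p=p,uv=uv)
sel=X[(abs(X[:,2]-0.164)<0.006)&(X[:,0]>0.3)&(X[:,1]>-.1)&(X[:,1]<.5)].astype(np.float32)
print("lid",len(sel),cv2.minAreaRect(sel[:,:2]),np.median(sel[:,2]))
sel=X[(abs(X[:,2]-0.138)<0.005)&(X[:,0]>0.3)&(X[:,1]>0)&(X[:,1]<.5)].astype(np.float32)
print("rim",len(sel),cv2.minAreaRect(sel[:,:2]))
k=X[(X[:,2]>0.218)&(X[:,2]<0.24)&(X[:,0]>.42)&(X[:,0]<.6)&(X[:,1]<.35)&(X[:,1]>.15)]
print("knob",len(k),k.mean(0),k.min(0),k.max(0))
cmd([0.474,0.252,0.262],-6)
E
```

```text
w kiln [(0.9, array([ 0.5191,  0.1895, -0.0034]))]
w bar_mid []
w lid_knob [(0.63, array([0.4701, 0.2524, 0.2129]))]
w lid_pivot []
w programme_key [(0.83, array([ 0.4971, -0.0252,  0.1134]))]
w start_key [(0.91, array([ 0.4482, -0.0276,  0.1034])), (0.17, array([0.4715, 0.2564, 0.2121]))]
w stop_key [(0.22, array([ 0.4982, -0.0286,  0.1174]))]
w crucible [(0.82, array([0.3134, 0.3585, 0.0013]))]Traceback (most recent call last):
  File "<stdin>", line 7, in <module>
cv2.error: OpenCV(4.12.0) /io/opencv/modules/imgproc/src/convhull.cpp:143: error: (-215:Assertion failed) total >= 0 && (depth == CV_32F || depth == CV_32S) in function 'convexHull'
```

View pics/w2.png

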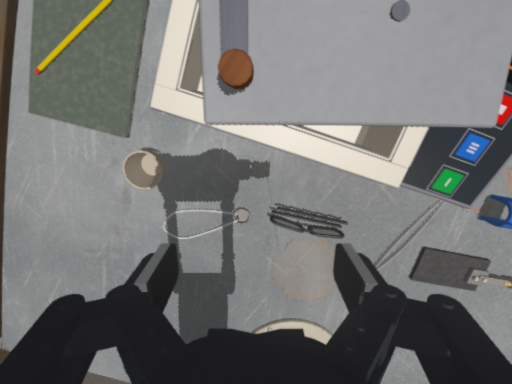

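```bash
python3 - <<'E'
from h import *
X=np.load("w2.npz")["X"]
def rect(z,t,x0,x1,y0,y1):
    s=X[(abs(X[:,2]-z)<t)&(X[:,0]>x0)&(X[:,0]<x1)&(X[:,1]>y0)&(X[:,1]<y1)]
    return s
for nm,z,t in (("lid",.164,.006),("rim",.138,.006)):
    s=rect(z,t,.3,.8,-.1,.5); P=np.ascontiguousarray(s[:,:2],dtype=np.float32)
    print(nm,len(P)); 
    if len(P): print(cv2.minAreaRect(P.reshape(-1,1,2)),cv2.boxPoints(cv2.minAreaRect(P.reshape(-1,1,2))),np.median(s[:,2]))
k=X[(X[:,2]>0.215)&(X[:,2]<0.245)&(X[:,0]>.42)&(X[:,0]<.6)&(X[:,1]<.35)&(X[:,1]>.15)]
if len(k):print("knob",len(k),k.mean(0),k.min(0),k.max(0))
cmd([0.474,0.252,0.262],-6)
E
```

```text
lid 37227
((0.5205672383308411, 0.1520072966814041), (0.11166933923959732, 0.28883782029151917), 18.491043090820312) [[ 0.4218  0.2713]
 [ 0.5134 -0.0027]
 [ 0.6193  0.0328]
 [ 0.5277  0.3067]] 0.1629089231135876
rim 9470
((0.4798261821269989, 0.15792903304100037), (0.1537579894065857, 0.36728113889694214), 11.269515991210938) [[ 0.3685  0.323 ]
 [ 0.4403 -0.0372]
 [ 0.5911 -0.0071]
 [ 0.5193  0.3531]] 0.13767250410851567
knob 1077 [0.474  0.2501 0.2266] [0.4619 0.2381 0.2158] [0.4865 0.2627 0.2288]
pos [0.3818 0.2    0.36  ] yaw -71.52 F [-0.4299  0.6926 -0.2305] w 0.0855 t 6.85
 shift units [ 3.27 -0.67 -3.46] min rows 4
 twist units -10.92 alt 19.08 q6 after 0.43
```

play_rows(steps=[[0,0,-0.15,-0.86,0],[0,0,-0.15,-0.86,0],[0,0,-0.15,-0.86,0],[0,0,-0.15,-0.86,0],[0,0,0,0,-1],[0,0,0,0,-1],[0,0,0,0,-1],[0,0,0,0,-1],[0,0,0,0,-1],[0,0,0,0,-1],[0,0,0,0,-1],[0,0,0,0,-1],[0,0,0,0,-1],[0,0,0,0,-1],[0,0,0,0,-1],[0,0,0,0,-1],[0,0,0,0,0]])

```text
clock: 8.55
position: [0.474, 0.2501, 0.3599]
ee_rot: [0.502, 0.498, 0.502, -0.498]
contact_force: [0.1, 0.7, 0.7]
width: 0.0854
```

```bash
python3 - <<'E'
from h import *
m,p,d=snap("wrist","w3")
print(mark("wrist",m,"lid_knob"))
X,uv=cloud(m,d)
k=X[(X[:,2]>0.222)&(X[:,2]<0.235)&(X[:,0]>.42)&(X[:,0]<.6)&(X[:,1]<.35)&(X[:,1]>.15)]
if len(k):print("knob",len(k),k.mean(0),k.min(0),k.max(0))
cmd([0.474,0.250,0.262],0)
E
```

```text
[(0.68, array([0.4718, 0.2545, 0.2085]))]
knob 706 [0.4744 0.252  0.2264] [0.4621 0.2392 0.2221] [0.4864 0.263  0.2285]
pos [0.4739 0.2503 0.3599] yaw 0.4 F [-0.249   0.0427 -0.1268] w 0.0853 t 8.65
 shift units [3.26 0.   0.01] min rows 4
 twist units 0.07 alt -29.93 q6 after 0.36
```

View pics/w3.png

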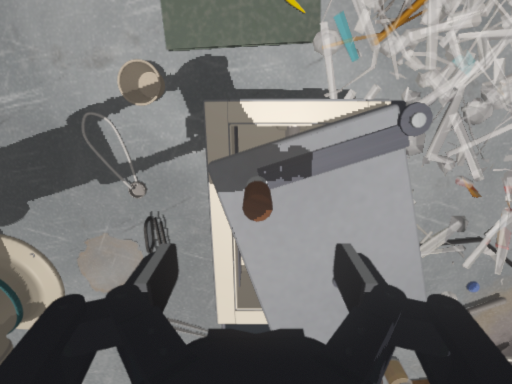

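play_rows(steps=[[0,0.65,0,0,0],[0,0.65,0,0,0],[0,0.65,0,0,0],[0,0.65,0,0,0],[0,0.65,0,0,0],[0,0,0,0,0],[1,0,0,0,0],[1,0,0,0,0],[1,0,0,0,0],[1,0,0,0,0],[1,0,0,0,0],[1,0,0,0,0],[1,0,0,0,0],[1,0,0,0,0]], newtons=25)

```text
clock: 10.05
position: [0.4749, 0.251, 0.2636]
ee_rot: [0.503, 0.499, 0.502, -0.496]
contact_force: [3.1, 1.4, 5.6]
width: 0.0244
```

```bash
python3 - <<'E'
from h import *
s,R=st();print(s["position"],s["width"],s["contact_force"])
piv=np.array([0.6247,0.3225]);p=s["position"][:2]-piv
r=np.hypot(*p);a0=np.arctan2(p[1],p[0])%(2*np.pi);print(r,np.degrees(a0))
prev=s["position"][:2]
for i in range(1,19):
    a=a0+i*np.radians(4.7);q=piv+r*np.array([np.cos(a),np.sin(a)])
    d=np.r_[q-prev,0];print(i,(R.T@d/0.03).round(2),q);prev=q
E
```

```text
[0.4749 0.251  0.2636] 0.024429316888917967 [3.058  1.4447 5.605 ]
0.1659871144954657 205.5337171787187
1 [0.   0.21 0.4 ] [0.4813 0.2389]
2 [0.   0.24 0.38] [0.4886 0.2275]
3 [0.   0.27 0.36] [0.4969 0.2166]
4 [0.   0.3  0.34] [0.506  0.2065]
5 [0.   0.33 0.31] [0.5159 0.1972]
6 [0.   0.35 0.29] [0.5265 0.1887]
7 [0.   0.37 0.26] [0.5378 0.1811]
8 [0.   0.39 0.23] [0.5497 0.1744]
9 [0.   0.41 0.19] [0.5621 0.1688]
10 [0.   0.43 0.16] [0.5749 0.1642]
11 [0.   0.44 0.12] [0.588  0.1606]
12 [0.   0.45 0.09] [0.6014 0.1582]
13 [0.   0.45 0.05] [0.615  0.1568]
14 [0.   0.45 0.01] [0.6286 0.1566]
15 [ 0.    0.45 -0.02] [0.6421 0.1574]
16 [ 0.    0.45 -0.06] [0.6556 0.1594]
17 [ 0.    0.44 -0.1 ] [0.6689 0.1625]
18 [ 0.    0.43 -0.13] [0.6818 0.1667]
```

play_rows(steps=[[1,0,0.21,0.4,0],[1,0,0.24,0.38,0],[1,0,0.27,0.36,0],[1,0,0.3,0.34,0],[1,0,0.33,0.31,0],[1,0,0.35,0.29,0],[1,0,0,0,0]])

```text
clock: 10.75
position: [0.5234, 0.1848, 0.2632]
ee_rot: [0.503, 0.494, 0.502, -0.501]
contact_force: [-7.2, -7.3, 12.3]
width: 0.0242
```

play_rows(steps=[[1,0,0.37,0.26,0],[1,0,0.39,0.23,0],[1,0,0.41,0.19,0],[1,0,0.43,0.16,0],[1,0,0.44,0.12,0],[1,0,0.45,0.09,0],[1,0,0,0,0]])

```text
clock: 11.45
position: [0.6011, 0.1554, 0.2628]
ee_rot: [0.504, 0.496, 0.501, -0.499]
contact_force: [-1.1, -5.0, 6.2]
width: 0.0242
```

play_rows(steps=[[1,0,0.45,0.05,0],[1,0,0.45,0.01,0],[1,0,0.45,-0.02,0],[1,0,0.45,-0.06,0],[1,0,0.44,-0.1,0],[1,0,0,0,0]])

```text
clock: 12.05
position: [0.6684, 0.1618, 0.2623]
ee_rot: [0.503, 0.497, 0.502, -0.498]
contact_force: [0.5, -0.9, 4.4]
width: 0.0241
```

```bash
python3 - <<'E'
from h import *
s,R=st();print(s["position"],s["width"],s["contact_force"])
m,p,d=snap("top","t4");np.savez("t4.npz",p=p,d=d,**m)
for q in NAMES: print("t",q,mark("top",m,q,2))
m,p,d=snap("scene","s4")
for q in ["kiln","bar_mid","lid_knob","lid_pivot","programme_key","start_key","stop_key"]: print("s",q,mark("scene",m,q,2))
E
```

```text
[0.6684 0.1618 0.2623] 0.024095634951615784 [ 0.4687 -0.8993  4.4165]
t saddle_amber [(0.66, array([ 0.5852, -0.3596,  0.002 ]))]
t saddle_green [(0.44, array([0.5212, 0.1926, 0.0005]))]
t saddle_blue [(0.74, array([ 0.5182,  0.1935, -0.0024])), (0.71, array([ 0.4342, -0.2179,  0.0033]))]
t saddle_rose [(0.7, array([ 0.5743, -0.2374,  0.0042])), (0.5, array([ 0.4984, -0.0282,  0.1187]))]
t kiln [(0.69, array([0.5231, 0.1905, 0.002 ]))]
t bar_mid [(0.73, array([0.5176, 0.1901, 0.1225]))]
t lid_knob [(0.82, array([0.667 , 0.1631, 0.2093])), (0.61, array([ 0.579 , -0.238 ,  0.0439]))]
t lid_pivot [(0.98, array([0.6252, 0.3202, 0.1388]))]
t programme_key [(0.43, array([ 0.4984, -0.0283,  0.1194]))]
t start_key [(0.44, array([ 0.4514, -0.031 ,  0.1051])), (0.4, array([0.6667, 0.1618, 0.2104]))]
t stop_key [(0.54, array([ 0.5447, -0.0273,  0.1292])), (0.37, array([ 0.4997, -0.0265,  0.1187]))]
t frit_jar_red [(0.63, array([ 0.7   , -0.1655, -0.0002]))]
t frit_jar_teal [(0.7, array([ 0.7104, -0.2312, -0.0013]))]
t frit_jar_sand [(0.62, array([ 0.7705, -0.1999,  0.002 ]))]
t crucible [(0.55, array([0.6258, 0.3243, 0.137 ]))]
s kiln [(0.69, array([0.514 , 0.1917, 0.0028])), (0.27, array([0.6295, 0.3168, 0.1394]))]
s bar_mid [(0.59, array([0.5181, 0.1961, 0.1193]))]
s lid_knob [(0.74, array([0.6707, 0.1597, 0.2101])), (0.51, array([ 0.6995, -0.1703, -0.0029]))]
s lid_pivot [(0.63, array([0.5196, 0.1965, 0.1188])), (0.55, array([0.6273, 0.3181, 0.1419]))]
s programme_key [(0.41, array([ 0.496, -0.026,  0.117])), (0.38, array([0.6682, 0.1596, 0.2104]))]
s start_key [(0.41, array([ 0.4513, -0.0285,  0.1058]))]
s stop_key [(0.6, array([ 0.5414, -0.0263,  0.1285]))]
```

View pics/t4.png

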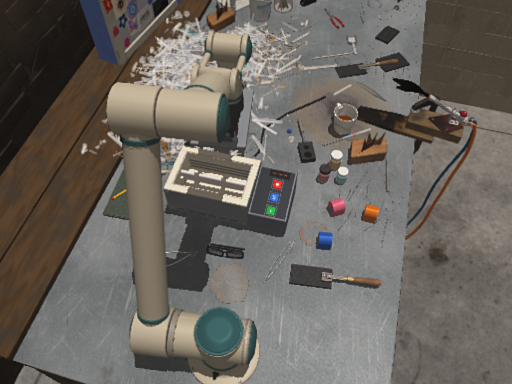

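View pics/s4.png

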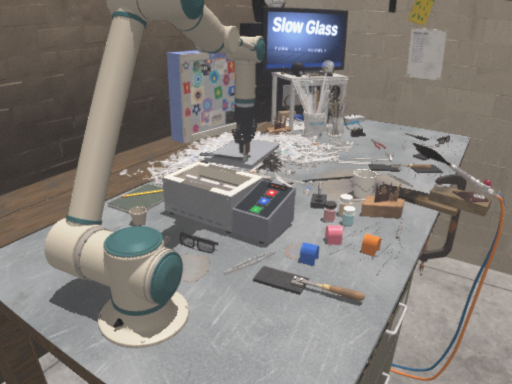

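play_rows(steps=[[0,0,0,0,0],[0,0,0,0,0],[0,0,0,0,0],[0,0,0,0,0],[0,0,0,0,0],[0,-0.8,0,0,0],[0,-0.8,0,0,0],[0,-0.8,0,0,0],[0,-0.8,0,0,0],[0,-0.8,-1,0,0],[0,0,-1,0,0],[0,0,-1,0,0],[0,0,-1,0,0],[0,0,-1,0,0],[0,0,0,0,0]])

```text
clock: 14.75
position: [0.5137, 0.1609, 0.3835]
ee_rot: [0.502, 0.497, 0.503, -0.498]
contact_force: [0.5, -0.7, 0.1]
width: 0.0856
```

```bash
python3 - <<'E'
from h import *
s,R=st();print(s["position"],s["width"],s["contact_force"])
m,p,d=snap("wrist","w5");
for q in ["kiln","bar_mid","lid_knob","lid_pivot","programme_key","start_key","stop_key"]: print("w",q,mark("wrist",m,q,2))
X,uv=cloud(m,d);np.savez("w5.npz",X=X,uv=uv,p=p)
E
```

```text
[0.5137 0.1609 0.3835] 0.0855557584499465 [ 0.4875 -0.6847  0.1065]
w kiln [(0.89, array([ 0.5195,  0.1886, -0.0039]))]
w bar_mid [(0.91, array([0.5192, 0.1933, 0.1192]))]
w lid_knob [(0.81, array([0.6615, 0.162 , 0.2103]))]
w lid_pivot [(0.96, array([0.6251, 0.3225, 0.1337]))]
w programme_key [(0.74, array([ 0.4964, -0.0271,  0.1166])), (0.46, array([ 0.3164,  0.3569, -0.0006]))]
w start_key [(0.58, array([ 0.4478, -0.0286,  0.1014]))]
w stop_key [(0.63, array([ 0.5367, -0.0308,  0.1237]))]
```

View pics/w5.png

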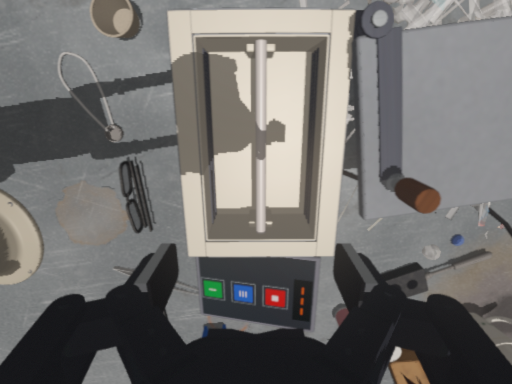

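```bash
python3 - <<'E'
from h import *
X=np.load("w5.npz")["X"]
b=X[(X[:,2]>0.112)&(X[:,2]<0.128)&(abs(X[:,0]-.519)<.025)&(X[:,1]>.09)&(X[:,1]<.295)]
print(len(b));
for y in np.arange(.1,.3,.02):
    q=b[(abs(b[:,1]-y)<.01)]
    if len(q): print(y.round(2),q[:,0].mean().round(4),q[:,0].min().round(4),q[:,0].max().round(4),q[:,2].max().round(4),len(q))
print(np.polyfit(b[:,1],b[:,0],1))
r=X[(abs(X[:,2]-.138)<.004)&(X[:,0]>.4)&(X[:,0]<.64)&(X[:,1]>0.05)&(X[:,1]<.345)]
P=np.ascontiguousarray(r[:,:2],dtype=np.float32).reshape(-1,1,2)
print(cv2.minAreaRect(P),np.median(r[:,2]))
f=X[(abs(X[:,2]-.05)<.004)&(abs(X[:,0]-.52)<.07)&(abs(X[:,1]-.19)<.12)]
print("floor",f[:,:].min(0),f.max(0))
for y in np.arange(.1,.3,.04):
    q=r[abs(r[:,1]-y)<.008]; print(y,q[:,0].min(),q[q[:,0]<.52][:,0].max(),q[q[:,0]>.52][:,0].min(),q[:,0].max())
E
```

```text
1783
0.1 0.5184 0.5124 0.5247 0.1224 140
0.12 0.5181 0.5122 0.5242 0.1219 142
0.14 0.5178 0.512 0.5238 0.1232 150
0.16 0.5175 0.5118 0.5234 0.1223 157
0.18 0.5175 0.5115 0.5241 0.1227 167
0.2 0.5175 0.5113 0.5238 0.1222 183
0.22 0.5172 0.5111 0.5235 0.1224 187
0.24 0.5168 0.5109 0.523 0.1228 196
0.26 0.5165 0.5107 0.5226 0.1231 197
0.28 0.5163 0.5105 0.5222 0.1231 209
[-0.0114  0.5195]
((0.5202280282974243, 0.19346357882022858), (0.20458154380321503, 0.28715091943740845), 0.12396801263093948) 0.13771860100735644
floor [0.45   0.0734 0.0471] [0.5883 0.31   0.054 ]
0.1 0.4209996316564483 0.449526885981129 0.588019235182201 0.6169169103706671
0.14 0.42010063435616796 0.4490009784242333 0.5873324417691014 0.616390290755288
0.18000000000000002 0.4196456413371418 0.4485670836658675 0.5865172224940907 0.6151047415981739
0.22000000000000003 0.41885485471590933 0.44793225498790273 0.5862038748763944 0.6144189008123916
0.26 0.41864377084877435 0.44747120594821194 0.58500263125639 0.6141080757110027
```

```bash
python3 - <<'E'
from h import *
cmd([0.51,-0.24,0.36],0.65)
E
```

```text
pos [0.5184 0.1606 0.382 ] yaw 0.54 F [0.5786 0.1442 0.4363] w 0.0856 t 15.15
 shift units [ 0.74 -0.4  13.35] min rows 14
 twist units -0.02 alt 29.98 q6 after 0.16
```

play_rows(steps=[[0,0.05,0,0.95,0],[0,0.05,0,0.95,0],[0,0.05,0,0.95,0],[0,0.05,0,0.95,0],[0,0.05,0,0.95,0],[0,0.05,0,0.95,0],[0,0.05,0,0.95,0],[0,0.05,0,0.95,0],[0,0.05,0,0.95,0],[0,0.05,0,0.95,0],[0,0.05,0,0.95,0],[0,0.05,0,0.95,0],[0,0.05,0,0.95,0],[0,0.05,0,0.95,0],[0,0,0,0,0]])

```text
clock: 16.65
position: [0.5218, -0.2421, 0.3603]
ee_rot: [0.502, 0.498, 0.501, -0.499]
contact_force: [-0.4, 1.3, -0.3]
width: 0.0856
```

```bash
cat >> h.py <<'E'
def saddle(n,m,d,q,near=None):
    """pose of a saddle from mask + depth; axis yaw from the flat-most top strip, centre from box"""
    rs=manip.regions_of(n,q)
    for r in rs[:2]:
        X,uv=cloud(m,d,r["mask"].astype(bool))
        X=X[(X[:,2]>.003)&(X[:,2]<.07)]
        t=X[X[:,2]>0.045]
        if len(t)<30: print(q,"few",len(t),r["conf"]);continue
        P=np.ascontiguousarray(t[:,:2],dtype=np.float32).reshape(-1,1,2)
        print(q,round(r["conf"],2),"z max",np.percentile(X[:,2],99).round(4),"n",len(t),"top strip rect",np.round(np.array([*cv2.minAreaRect(P)[0],*cv2.minAreaRect(P)[1],cv2.minAreaRect(P)[2]]),4))
        c=t[:,:2].mean(0);w,V=np.linalg.eigh(np.cov(t[:,:2].T));a=V[:,1]
        ya=np.degrees(np.arctan2(a[1],a[0]))%180
        ax=np.array([[a[0],a[1]],[-a[1],a[0]]]);e=(t[:,:2]-c)@ax.T
        mid=(e.min(0)+e.max(0))/2@ax+c
        # cylinder fit of all points across: centre along perpendicular via height symmetric
        print("   mean",c,"mid",mid,"ext",np.ptp(e,axis=0),"arch(y)-axis dir deg",round(ya,1),"=> x axis yaw",round(ya-90,1))
E
python3 - <<'E'
from h import *
s,R=st();print(s["position"])
m,p,d=snap("wrist","w6")
for q in ["saddle_amber","saddle_blue","saddle_rose","saddle_green"]:
    print(q,mark("wrist",m,q,2)); saddle("wrist",m,d,q)
E
```

```text
[ 0.5218 -0.2421  0.3603]
saddle_amber [(0.61, array([ 0.5753, -0.3584, -0.0027]))]
saddle_amber 0.82 z max 0.0517 n 492 top strip rect [ 0.5785 -0.358   0.0443  0.0324 88.707 ]
   mean [ 0.5783 -0.3569] mid [ 0.5784 -0.3581] ext [0.0453 0.033 ] arch(y)-axis dir deg 84.4 => x axis yaw -5.6
saddle_blue [(0.66, array([ 0.4302, -0.2208, -0.0028]))]
saddle_blue 0.88 z max 0.052 n 666 top strip rect [ 0.4323 -0.2212  0.0313  0.0444  9.3523]
   mean [ 0.4329 -0.2207] mid [ 0.4322 -0.2212] ext [0.0445 0.0313] arch(y)-axis dir deg 99.6 => x axis yaw 9.6
saddle_rose [(0.89, array([ 0.5758, -0.2358, -0.0033])), (0.71, array([ 0.7695, -0.2008, -0.007 ]))]
saddle_rose 0.86 z max 0.0518 n 657 top strip rect [ 0.5731 -0.2378  0.0323  0.0442 32.6526]
   mean [ 0.5728 -0.237 ] mid [ 0.5732 -0.2377] ext [0.0446 0.0326] arch(y)-axis dir deg 124.3 => x axis yaw 34.3
saddle_rose 0.4 z max 0.0656 n 911 top strip rect [ 0.6986 -0.1699  0.04    0.0402 10.426 ]
   mean [ 0.6959 -0.1697] mid [ 0.6981 -0.1703] ext [0.0419 0.041 ] arch(y)-axis dir deg 163.0 => x axis yaw 73.0
saddle_green []
```

View pics/w6.png

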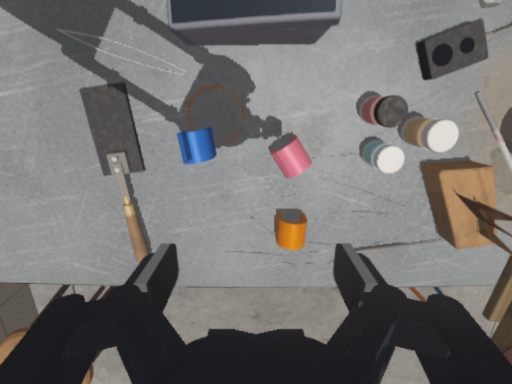

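```bash
python3 - <<'E'
from h import *
cmd([0.4323,-0.2212,0.08],9.4)
E
```

```text
pos [ 0.5215 -0.2375  0.3618] yaw 0.61 F [-0.5725  0.8994 -0.646 ] w 0.0854 t 17.1
 shift units [ 9.39 -2.97 -0.58] min rows 10
 twist units -1.46 alt 28.54 q6 after -0.71
```

play_rows(steps=[[0,0.5,-0.75,-0.15,0],[0,0.5,-0.75,-0.15,0],[0,0.5,-0.75,-0.15,0],[0,0.5,-0.72,-0.13,0],[0,0.9,0,0,-0.73],[0,0.9,0,0,-0.73],[0,0.9,0,0,0],[0,0.9,0,0,0],[0,0.9,0,0,0],[0,0,0,0,0],[0,0,0,0,0]])

```text
clock: 18.2
position: [0.4324, -0.2217, 0.1669]
ee_rot: [0.539, 0.458, 0.539, -0.458]
contact_force: [0.6, 0.1, 0.1]
width: 0.0858
```

```bash
python3 - <<'E'
from h import *
cmd([0.4323,-0.2212,0.08],9.4)
m,p,d=snap("wrist","w7")
print(mark("wrist",m,"saddle_blue",2)); saddle("wrist",m,d,"saddle_blue")
E
```

```text
pos [ 0.4324 -0.2217  0.1669] yaw 9.34 F [0.5846 0.142  0.063 ] w 0.0858 t 18.2
 shift units [ 2.9   0.   -0.02] min rows 3
 twist units -0.01 alt 29.99 q6 after -0.78
[(0.65, array([ 0.4311, -0.2213, -0.0039]))]
saddle_blue 0.68 z max 0.0516 n 2275 top strip rect [ 0.4317 -0.2217  0.0334  0.045   8.2289]
   mean [ 0.4318 -0.2203] mid [ 0.4316 -0.2218] ext [0.0451 0.0334] arch(y)-axis dir deg 98.7 => x axis yaw 8.7
```

View pics/w7.png

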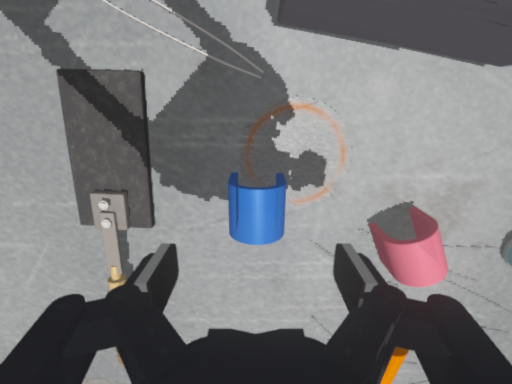

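Well aligned. Descend and grip.

play_rows(steps=[[0,0.7,0,0,0],[0,0.7,0,0,0],[0,0.7,0,0,0],[0,0.5,0,0,0],[0,0.3,0,0,0],[0,0,0,0,0],[1,0,0,0,0],[1,0,0,0,0],[1,0,0,0,0],[1,0,0,0,0],[1,0,0,0,0],[1,0,0,0,0],[1,0,0,0,0],[1,0,0,0,0]], newtons=25)

```text
clock: 19.75
position: [0.4327, -0.2222, 0.0806]
ee_rot: [0.54, 0.458, 0.538, -0.458]
contact_force: [-0.7, 0.2, 6.3]
width: 0.0465
```

play_rows(steps=[[1,-0.3,0,0,0],[1,-0.5,0,0,0],[1,-0.9,0,0,0],[1,-0.9,0,0,0],[1,-0.9,0,0,0],[1,-0.9,0,0,0],[1,-0.9,0,0,0],[1,-0.9,0,0,0],[1,-0.9,0,0,0],[1,0,0,0,0],[1,0,0,0,0]])

```text
clock: 20.85
position: [0.4319, -0.2216, 0.293]
ee_rot: [0.539, 0.458, 0.539, -0.458]
contact_force: [-0.2, 0.3, -1.2]
width: 0.0461
```

```bash
python3 - <<'E'
from h import *
m,p,d=snap("wrist","w8")
cmd([0.5166,0.258,0.30],0.65)
E
```

```text
pos [ 0.4315 -0.2213  0.292 ] yaw 9.31 F [ 0.1525  0.586  -0.6278] w 0.0464 t 20.9
 shift units [ -0.26   5.38 -15.31] min rows 16
 twist units 1.44 alt -28.56 q6 after -0.63
```

View pics/w8.png

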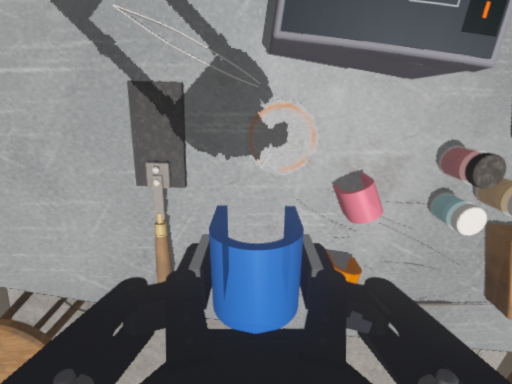

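play_rows(steps=[[1,-0.02,0.32,-0.9,0],[1,-0.02,0.32,-0.9,0],[1,-0.02,0.32,-0.9,0],[1,-0.02,0.32,-0.9,0],[1,-0.02,0.32,-0.9,0],[1,-0.02,0.32,-0.9,0],[1,-0.02,0.32,-0.9,0],[1,-0.02,0.32,-0.9,0],[1,-0.02,0.32,-0.9,0],[1,-0.02,0.32,-0.9,0],[1,-0.02,0.32,-0.9,0],[1,-0.02,0.32,-0.9,0],[1,-0.02,0.32,-0.9,0],[1,-0.02,0.32,-0.9,0],[1,-0.02,0.32,-0.9,0],[1,0,0.32,-0.9,0],[1,0,0.32,-0.9,0.72],[1,0,0,0,0.72],[1,0,0,0,0],[1,0,0,0,0]])

```text
clock: 22.9
position: [0.5183, 0.2572, 0.3]
ee_rot: [0.503, 0.496, 0.504, -0.498]
contact_force: [-0.0, 0.5, -1.1]
width: 0.0463
```

```bash
python3 - <<'E'
from h import *
cmd([0.5166,0.258,0.157],0.65)
m,p,d=snap("wrist","w9")
X,uv=cloud(m,d)
s,R=st()
# bar in front of saddle
b=X[(X[:,2]>0.112)&(X[:,2]<0.128)&(abs(X[:,0]-.519)<.02)&(X[:,1]>.08)&(X[:,1]<.3)]
print(len(b),b[:,0].mean(),b[:,1].mean(), np.polyfit(b[:,1],b[:,0],1) if len(b)>10 else 0)
t=X[(X[:,2]>s["position"][2]-.08+.046)&(X[:,2]<s["position"][2]-.08+.056)&(np.abs(X[:,0]-s["position"][0])<.03)&(np.abs(X[:,1]-s["position"][1])<.04)]
print("saddle top",len(t),t.mean(0),t.min(0),t.max(0))
E
```

```text
pos [0.5183 0.2572 0.3   ] yaw 0.76 F [-0.0268  0.4739 -1.064 ] w 0.0463 t 22.9
 shift units [ 4.77 -0.04 -0.03] min rows 5
 twist units 0.02 alt -29.98 q6 after 0.33
1256 0.5164523188394402 0.25255198812716884 [-0.014  0.52 ]
saddle top 5266 [0.5176 0.2601 0.2692] [0.4885 0.2344 0.2664] [0.5484 0.28   0.2764]
```

View pics/w9.png

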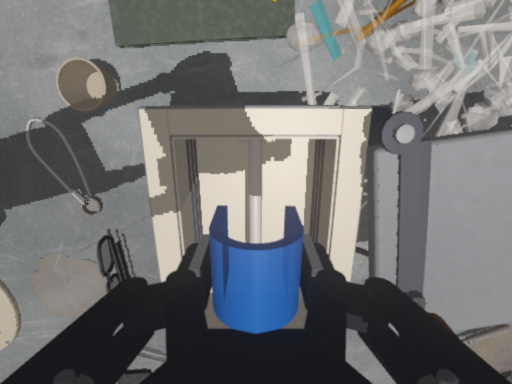

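play_rows(steps=[[1,0.6,-0.04,0,0],[1,0.6,0,0,0],[1,0.6,0,0,0],[1,0.6,0,0,0],[1,0.6,0,0,0],[1,0.6,0,0,0],[1,0.5,0,0,0],[1,0.3,0,0,0],[1,0.25,0,0,0],[1,0,0,0,0],[1,0,0,0,0]])

```text
clock: 24.05
position: [0.5181, 0.2575, 0.1624]
ee_rot: [0.503, 0.497, 0.503, -0.497]
contact_force: [0.6, -0.2, -0.7]
width: 0.0461
```

play_rows(steps=[[1,0.1,0,0,0],[1,0.08,0,0,0],[1,0,0,0,0],[1,0,0,0,0]])

```text
clock: 24.45
position: [0.5178, 0.2576, 0.1567]
ee_rot: [0.503, 0.497, 0.503, -0.497]
contact_force: [0.1, 0.2, -1.3]
width: 0.0462
```

play_rows(steps=[[0.4,0,0,0,0],[0.3,0,0,0,0],[0.2,0,0,0,0],[0.2,0,0,0,0],[0.2,0,0,0,0],[0.2,-0.3,0,0,0],[0.2,-0.5,0,0,0],[0.2,-0.7,0,0,0],[0.2,-0.7,0,0,0],[0.2,-0.7,0,0,0],[0.1,-0.7,0,0,0],[0,-0.7,0,0,0],[0,-0.7,0,0,0],[0,-0.7,0,0,0],[0,0,0,0,0]])

```text
clock: 25.95
position: [0.5189, 0.258, 0.3314]
ee_rot: [0.504, 0.499, 0.502, -0.495]
contact_force: [-0.1, 0.7, 0.6]
width: 0.0852
```

```bash
cat >> h.py <<'E'
BX=lambda y:0.5195-0.0125*y
def hung(n,m,d,q):
    for r in manip.regions_of(n,q)[:1]:
        X,uv=cloud(m,d,r["mask"].astype(bool))
        t=X[(X[:,2]>.12)&(X[:,2]<.14)]
        if len(t)<20: print(q,"few",len(t));continue
        P=np.ascontiguousarray(t[:,:2],dtype=np.float32).reshape(-1,1,2)
        a=cv2.minAreaRect(P);print(q,round(r["conf"],2),"ztop99",np.percentile(X[:,2],99).round(4),"rect",np.round(np.array([*a[0],*a[1],a[2]]),4),"bar y off",round(a[0][1]-.193,4),"x off",round(a[0][0]-BX(a[0][1]),4))
E
python3 - <<'E'
from h import *
m,p,d=snap("wrist","w10")
hung("wrist",m,d,"saddle_blue")
cmd([0.5732,-0.2378,0.36],33.5)
E
```

```text
saddle_blue 0.85 ztop99 0.1276 rect [0.5169 0.2583 0.0343 0.0441 0.7006] bar y off 0.0653 x off 0.0006
pos [0.5176 0.2575 0.3279] yaw 0.67 F [ 0.0788  0.4255 -0.6489] w 0.0853 t 26.05
 shift units [-1.07  1.66 16.53] min rows 17
 twist units -5.47 alt 24.53 q6 after -0.24
```

View pics/w10.png

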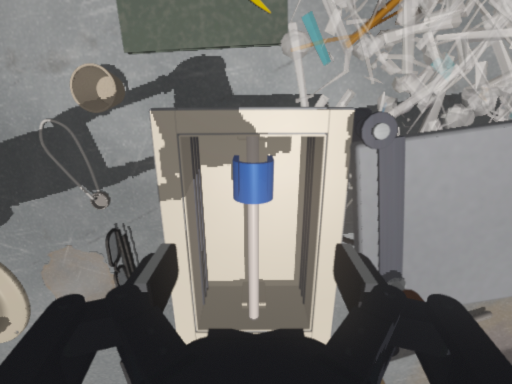

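Blue is hung well: top at 0.1276, x offset 0.6 mm. Next rose.

play_rows(steps=[[0,0,0.1,0.92,0],[0,0,0.1,0.92,0],[0,0,0.1,0.92,0],[0,0,0.1,0.92,0],[0,0,0.1,0.92,0],[0,0,0.1,0.92,0],[0,0,0.1,0.92,0],[0,0,0.1,0.92,0],[0,0,0.1,0.92,0],[0,0,0.1,0.92,0],[0,0,0.1,0.92,0],[0,0,0.1,0.92,0],[0,0,0.1,0.92,0],[0,0,0.1,0.92,0],[0,0,0.1,0.92,0],[0,0,0.1,0.92,0],[0,0,0.1,0.92,0],[0,0,0,0.88,0],[0,0,0,0,-1],[0,0,0,0,-1]])

```text
clock: 28.05
position: [0.5739, -0.2383, 0.3254]
ee_rot: [0.551, 0.441, 0.554, -0.441]
contact_force: [-0.4, 0.0, 0.3]
width: 0.0855
```

play_rows(steps=[[0,0,0,0,-1],[0,0,0,0,-1],[0,0,0,0,-1],[0,0,0,0,-0.47],[0,0,0,0,0]])

```text
clock: 28.55
position: [0.574, -0.2371, 0.3259]
ee_rot: [0.622, 0.335, 0.624, -0.335]
contact_force: [0.7, 0.2, -0.1]
width: 0.0855
```

```bash
python3 - <<'E'
from h import *
m,p,d=snap("wrist","w11")
print(mark("wrist",m,"saddle_rose",2)); saddle("wrist",m,d,"saddle_rose");saddle("wrist",m,d,"saddle_amber")
cmd([0.5732,-0.2378,0.08],33.5)
E
```

```text
[(0.96, array([ 0.5764, -0.1803, -0.002 ]))]
saddle_rose 0.78 z max 0.052 n 863 top strip rect [ 0.572  -0.1825  0.033   0.0442 40.0869]
   mean [ 0.5716 -0.1824] mid [ 0.5721 -0.1823] ext [0.0443 0.0331] arch(y)-axis dir deg 130.7 => x axis yaw 40.7
saddle_amber 0.71 z max 0.0517 n 605 top strip rect [ 0.5784 -0.3584  0.0446  0.0318 88.6626]
   mean [ 0.5783 -0.3574] mid [ 0.5785 -0.3582] ext [0.0451 0.0324] arch(y)-axis dir deg 86.3 => x axis yaw -3.7
pos [ 0.5744 -0.2373  0.3269] yaw 33.45 F [0.1674 0.2057 0.0127] w 0.0854 t 28.75
 shift units [ 8.23 -0.04  0.  ] min rows 9
 twist units -0.01 alt 29.99 q6 after -1.09
```

View pics/w11.png

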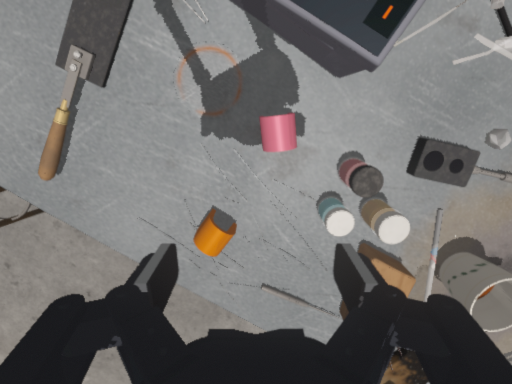

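```bash
python3 - <<'E'
from h import *
cmd([0.572,-0.1824,0.08],40.3)
E
```

```text
pos [ 0.5744 -0.2373  0.3269] yaw 33.45 F [0.1674 0.2057 0.0127] w 0.0854 t 28.75
 shift units [ 8.23  0.95 -1.56] min rows 9
 twist units -1.14 alt 28.86 q6 after -1.21
```

play_rows(steps=[[0,0.6,0.48,-0.78,0],[0,0.6,0.47,-0.78,0],[0,0.6,0,0,-0.6],[0,0.8,0,0,-0.54],[0,0.8,0,0,0],[0,0.8,0,0,0],[0,0.8,0,0,0],[0,0,0,0,0],[0,0,0,0,0]])

```text
clock: 29.65
position: [0.5725, -0.1827, 0.1777]
ee_rot: [0.641, 0.297, 0.642, -0.297]
contact_force: [0.1, 0.2, 0.8]
width: 0.0854
```

```bash
python3 - <<'E'
from h import *
m,p,d=snap("wrist","w12")
saddle("wrist",m,d,"saddle_rose")
cmd([0.572,-0.1824,0.08],40.3)
E
```

```text
saddle_rose 0.89 z max 0.0516 n 2036 top strip rect [ 0.5721 -0.1828  0.032   0.0451 39.6475]
   mean [ 0.5711 -0.1819] mid [ 0.572  -0.1829] ext [0.0456 0.0321] arch(y)-axis dir deg 128.6 => x axis yaw 38.6
pos [ 0.5734 -0.1831  0.179 ] yaw 40.32 F [-0.1068  1.4894  0.869 ] w 0.0857 t 29.75
 shift units [ 3.3  -0.02 -0.05] min rows 4
 twist units 0.0 alt -30.0 q6 after -1.13
```

play_rows(steps=[[0,0.7,0,0,0],[0,0.7,0,0,0],[0,0.7,0,0,0],[0,0.7,0,0,0],[0,0.45,0,0,0],[0,0,0,0,0],[1,0,0,0,0],[1,0,0,0,0],[1,0,0,0,0],[1,0,0,0,0],[1,0,0,0,0],[1,0,0,0,0],[1,0,0,0,0],[1,0,0,0,0]])

```text
clock: 31.15
position: [0.5733, -0.1829, 0.0816]
ee_rot: [0.643, 0.297, 0.641, -0.297]
contact_force: [-1.1, 0.1, 6.1]
width: 0.0463
```

play_rows(steps=[[1,-0.3,0,0,0],[1,-0.5,0,0,0],[1,-0.9,0,0,0],[1,-0.9,0,0,0],[1,-0.9,0,0,0],[1,-0.9,0,0,0],[1,-0.9,0,0,0],[1,-0.9,0,0,0],[1,-0.9,0,0,0],[1,0,0,0,1],[1,0,0,0,1],[1,0,0,0,1],[1,0,0,0,1],[1,0,0,0,1],[1,0,0,0,1],[1,0,0,0,0.6],[1,0,0,0,0]])

```text
clock: 32.85
position: [0.5721, -0.1825, 0.2933]
ee_rot: [0.503, 0.497, 0.503, -0.497]
contact_force: [-0.4, 0.2, -0.6]
width: 0.046
```

```bash
python3 - <<'E'
from h import *
m,p,d=snap("wrist","w13")
cmd([BX(.193),0.193,0.30],0.65)
E
```

```text
pos [ 0.5722 -0.1825  0.2933] yaw 0.81 F [-0.2231  0.4828 -0.8625] w 0.0462 t 32.9
 shift units [ -0.22  -1.66 -12.54] min rows 13
 twist units 0.03 alt -29.97 q6 after -0.44
```

View pics/w13.png

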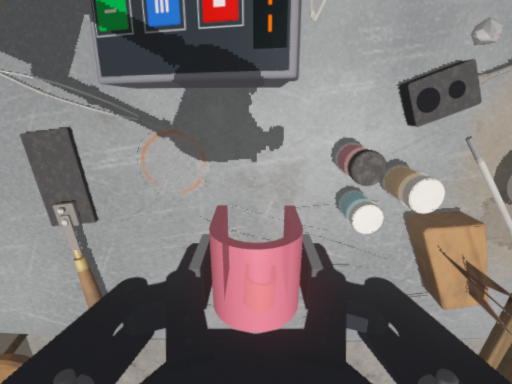

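play_rows(steps=[[1,-0.02,-0.12,-0.9,0],[1,-0.02,-0.12,-0.9,0],[1,-0.02,-0.12,-0.9,0],[1,-0.02,-0.12,-0.9,0],[1,-0.02,-0.12,-0.9,0],[1,-0.02,-0.12,-0.9,0],[1,-0.02,-0.12,-0.9,0],[1,-0.02,-0.12,-0.9,0],[1,-0.02,-0.12,-0.9,0],[1,-0.02,-0.12,-0.9,0],[1,-0.02,-0.12,-0.9,0],[1,0,-0.12,-0.9,0],[1,0,-0.12,-0.9,0],[1,0,-0.1,-0.84,0],[1,0,0,0,0],[1,0,0,0,0],[1,0,0,0,0]])

```text
clock: 34.6
position: [0.5179, 0.1922, 0.2997]
ee_rot: [0.503, 0.497, 0.503, -0.497]
contact_force: [0.5, -0.2, -0.8]
width: 0.046
```

```bash
python3 - <<'E'
from h import *
cmd([BX(.193),0.193,0.1575],0.65)
m,p,d=snap("wrist","w14")
hung("wrist",m,d,"saddle_blue")
E
```

```text
pos [0.5179 0.1922 0.2997] yaw 0.74 F [ 0.5233 -0.234  -0.7779] w 0.046 t 34.6
 shift units [ 4.74 -0.03 -0.03] min rows 5
 twist units 0.02 alt -29.98 q6 after 0.22
saddle_blue 0.57 ztop99 0.1279 rect [0.5168 0.2575 0.0345 0.0449 0.2902] bar y off 0.0645 x off 0.0005
```

View pics/w14.png

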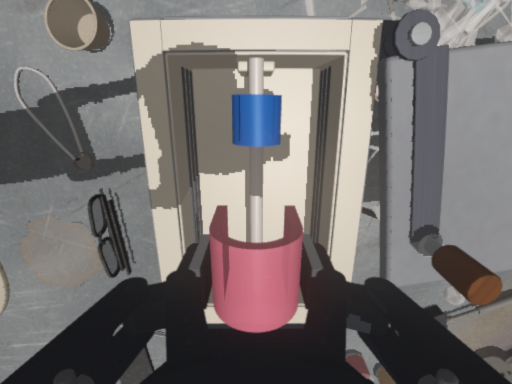

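play_rows(steps=[[1,0.6,-0.03,0,0],[1,0.6,0,0,0],[1,0.6,0,0,0],[1,0.6,0,0,0],[1,0.6,0,0,0],[1,0.6,0,0,0],[1,0.6,0,0,0],[1,0.3,0,0,0],[1,0.24,0,0,0],[1,0,0,0,0],[1,0,0,0,0],[1,0,0,0,0]])

```text
clock: 35.9
position: [0.5173, 0.1928, 0.1579]
ee_rot: [0.503, 0.497, 0.503, -0.497]
contact_force: [0.6, 0.6, -1.1]
width: 0.0463
```

play_rows(steps=[[0.4,0,0,0,0],[0.3,0,0,0,0],[0.2,0,0,0,0],[0.2,0,0,0,0],[0.2,0,0,0,0],[0.2,-0.3,0,0,0],[0.2,-0.5,0,0,0],[0.2,-0.7,0,0,0],[0.2,-0.7,0,0,0],[0.2,-0.7,0,0,0],[0.1,-0.7,0,0,0],[0,-0.7,0,0,0],[0,-0.7,0,0,0],[0,-0.7,0,0,0],[0,0,0,0,0]])

```text
clock: 37.4
position: [0.5182, 0.1932, 0.3322]
ee_rot: [0.505, 0.499, 0.502, -0.495]
contact_force: [0.4, 0.7, 1.3]
width: 0.0851
```

```bash
python3 - <<'E'
from h import *
m,p,d=snap("wrist","w15")
hung("wrist",m,d,"saddle_blue");hung("wrist",m,d,"saddle_rose")
cmd([0.5785,-0.358,0.32],-2.5)
E
```

```text
saddle_blue 0.92 ztop99 0.128 rect [0.5166 0.2578 0.0338 0.0438 1.4367] bar y off 0.0648 x off 0.0004
saddle_rose 0.85 ztop99 0.1277 rect [0.5173 0.1933 0.0342 0.0443 1.159 ] bar y off 0.0003 x off 0.0002
pos [0.5165 0.1928 0.3279] yaw 0.73 F [-0.1899 -0.2273  0.2384] w 0.0853 t 37.55
 shift units [ 0.27  1.83 18.38] min rows 19
 twist units 0.54 alt -29.46 q6 after 0.27
```

View pics/w15.png

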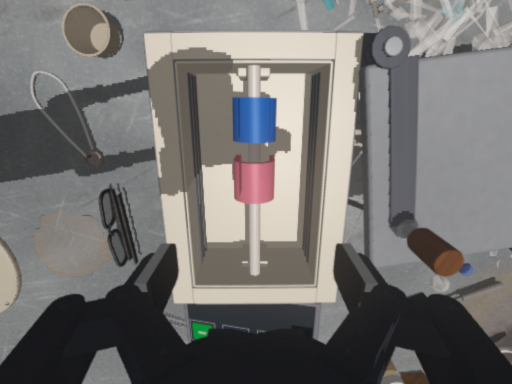

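Both hang properly. Now amber.

play_rows(steps=[[0,0,0.1,0.97,0],[0,0,0.1,0.97,0],[0,0,0.1,0.97,0],[0,0,0.1,0.97,0],[0,0,0.1,0.97,0],[0,0,0.1,0.97,0],[0,0,0.1,0.97,0],[0,0,0.1,0.97,0],[0,0,0.1,0.97,0],[0,0,0.1,0.97,0],[0,0,0.1,0.97,0],[0,0,0.1,0.97,0],[0,0,0.1,0.97,0],[0,0,0.1,0.97,0],[0,0,0.1,0.97,0],[0,0,0.1,0.97,0],[0,0,0.1,0.97,0],[0,0,0.1,0.97,0],[0,0,0,0.9,0],[0,0,0,0,0.54]])

```text
clock: 39.55
position: [0.5774, -0.3608, 0.3257]
ee_rot: [-0.487, -0.511, -0.489, 0.513]
contact_force: [0.4, 0.7, -0.3]
width: 0.0855
```

play_rows(steps=[[0,0.8,0,0,0],[0,0.8,0,0,0],[0,0.8,0,0,0],[0,0.8,0,0,0],[0,0.8,0,0,0],[0,0.8,0,0,0],[0,0,0,0,0],[0,0,0,0,0]])

```text
clock: 40.35
position: [0.5776, -0.3569, 0.1834]
ee_rot: [-0.488, -0.511, -0.49, 0.511]
contact_force: [0.0, -0.2, 0.4]
width: 0.0853
```

```bash
python3 - <<'E'
from h import *
m,p,d=snap("wrist","w16")
saddle("wrist",m,d,"saddle_amber")
cmd([0.5785,-0.358,0.08],-3)
E
```

```text
saddle_amber 0.75 z max 0.0516 n 1942 top strip rect [ 0.579  -0.3589  0.0452  0.0323 86.4073]
   mean [ 0.5789 -0.3575] mid [ 0.579  -0.3589] ext [0.045  0.0325] arch(y)-axis dir deg 86.9 => x axis yaw -3.1
pos [ 0.5785 -0.3576  0.1856] yaw -2.51 F [-0.2017 -1.0896  1.1706] w 0.0853 t 40.45
 shift units [ 3.52 -0.01  0.01] min rows 4
 twist units 0.08 alt -29.92 q6 after -0.6
```

View pics/w16.png

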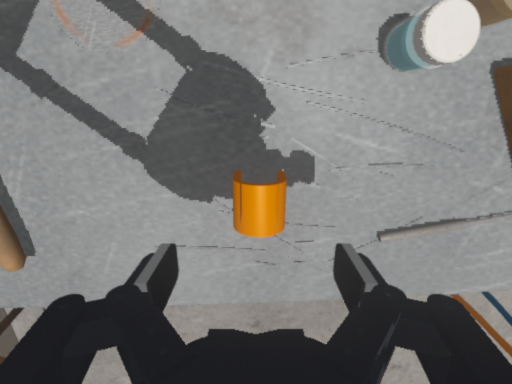

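play_rows(steps=[[0,0.7,0,0,0.08],[0,0.7,0,0,0],[0,0.7,0,0,0],[0,0.7,0,0,0],[0,0.4,0,0.02,0],[0,0.27,0,0,0],[0,0,0,0,0],[1,0,0,0,0],[1,0,0,0,0],[1,0,0,0,0],[1,0,0,0,0],[1,0,0,0,0],[1,0,0,0,0],[1,0,0,0,0],[1,0,0,0,0]])

```text
clock: 41.95
position: [0.5785, -0.3582, 0.0818]
ee_rot: [0.488, 0.513, 0.486, -0.513]
contact_force: [-0.2, -0.1, 6.9]
width: 0.046
```

play_rows(steps=[[1,-0.3,0,0,0],[1,-0.5,0,0,0],[1,-0.9,0,0,0],[1,-0.9,0,0,0],[1,-0.9,0,0,0],[1,-0.9,0,0,0],[1,-0.9,0,0,0],[1,-0.9,0,0,0],[1,-0.9,0,0,0],[1,0,0,0,-0.6],[1,0,0,0,0],[1,0,0,0,0]])

```text
clock: 43.15
position: [0.5776, -0.3575, 0.2934]
ee_rot: [0.502, 0.498, 0.503, -0.498]
contact_force: [-0.1, 0.5, -1.0]
width: 0.0465
```

```bash
python3 - <<'E'
from h import *
cmd([BX(.128),0.128,0.30],0.65)
E
```

```text
pos [ 0.5776 -0.3575  0.2934] yaw 0.54 F [-0.1376  0.4889 -0.9749] w 0.0465 t 43.15
 shift units [ -0.21  -1.84 -16.2 ] min rows 17
 twist units -0.02 alt 29.98 q6 after -0.67
```

play_rows(steps=[[1,-0.02,-0.1,-0.9,0],[1,-0.02,-0.1,-0.9,0],[1,-0.02,-0.1,-0.9,0],[1,-0.02,-0.1,-0.9,0],[1,-0.02,-0.1,-0.9,0],[1,-0.02,-0.1,-0.9,0],[1,-0.02,-0.1,-0.9,0],[1,-0.02,-0.1,-0.9,0],[1,-0.02,-0.1,-0.9,0],[1,-0.02,-0.1,-0.9,0],[1,-0.01,-0.1,-0.9,0],[1,0,-0.1,-0.9,0],[1,0,-0.1,-0.9,0],[1,0,-0.1,-0.9,0],[1,0,-0.11,-0.9,0],[1,0,-0.11,-0.9,0],[1,0,-0.11,-0.9,0],[1,0,-0.11,-0.9,0],[1,0,0,0,0],[1,0,0,0,0]])

```text
clock: 45.15
position: [0.5171, 0.1278, 0.299]
ee_rot: [0.503, 0.496, 0.503, -0.498]
contact_force: [-0.0, -0.5, -1.6]
width: 0.0464
```

```bash
python3 - <<'E'
from h import *
cmd([BX(.128),0.128,0.1575],0.65)
m,p,d=snap("wrist","w17")
hung("wrist",m,d,"saddle_blue");hung("wrist",m,d,"saddle_rose")
E
```

```text
pos [0.5171 0.1278 0.299 ] yaw 0.66 F [-0.0458 -0.4619 -1.6158] w 0.0464 t 45.15
 shift units [ 4.72  0.03 -0.01] min rows 5
 twist units 0.0 alt -30.0 q6 after 0.1
saddle_blue 0.92 ztop99 0.1281 rect [0.5167 0.2592 0.0349 0.0464 0.0084] bar y off 0.0662 x off 0.0004
saddle_rose 0.85 ztop99 0.128 rect [0.5171 0.1929 0.0348 0.0436 0.5249] bar y off -0.0001 x off 0.0
```

View pics/w17.png

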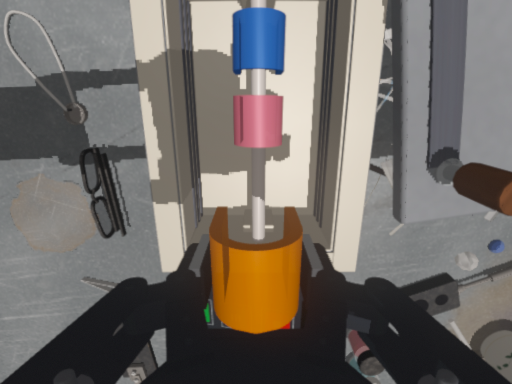

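play_rows(steps=[[1,0.6,0.03,0,0],[1,0.6,0,0,0],[1,0.6,0,0,0],[1,0.6,0,0,0],[1,0.6,0,0,0],[1,0.6,0,0,0],[1,0.6,0,0,0],[1,0.3,0,0,0],[1,0.22,0,0,0],[1,0,0,0,0],[1,0,0,0,0],[1,0,0,0,0]])

```text
clock: 46.5
position: [0.5189, 0.1275, 0.1586]
ee_rot: [0.503, 0.498, 0.502, -0.497]
contact_force: [0.3, -0.2, -0.3]
width: 0.0459
```

play_rows(steps=[[0.4,0,0,0,0],[0.3,0,0,0,0],[0.2,0,0,0,0],[0.2,0,0,0,0],[0.2,0,0,0,0],[0.2,-0.3,0,0,0],[0.2,-0.5,0,0,0],[0.2,-0.7,0,0,0],[0.2,-0.7,0,0,0],[0.2,-0.7,0,0,0],[0.1,-0.7,0,0,0],[0,-0.7,0,0,0],[0,-0.7,0,0,0],[0,-0.7,0,0,0],[0,0,0,0,0]])

```text
clock: 48.0
position: [0.5197, 0.1278, 0.3327]
ee_rot: [0.504, 0.499, 0.501, -0.495]
contact_force: [-0.6, 0.4, -0.3]
width: 0.0852
```

```bash
python3 - <<'E'
from h import *
m,p,d=snap("wrist","w18")
for q in ["saddle_blue","saddle_rose","saddle_amber"]: hung("wrist",m,d,q)
print(mark("wrist",m,"lid_knob"),mark("wrist",m,"lid_pivot"),mark("wrist",m,"saddle_green"))
X,uv=cloud(m,d)
k=X[(X[:,2]>0.222)&(X[:,2]<0.235)&(X[:,0]>.6)&(X[:,0]<.72)&(X[:,1]<.25)&(X[:,1]>.1)]
if len(k):print("knob",len(k),k.mean(0),k.min(0),k.max(0))
cmd([0.668,0.162,0.33],0)
E
```

```text
saddle_blue 0.72 ztop99 0.1281 rect [0.5166 0.2579 0.0358 0.0438 0.3561] bar y off 0.0649 x off 0.0003
saddle_rose 0.78 ztop99 0.128 rect [0.517  0.1927 0.0348 0.0427 0.8919] bar y off -0.0003 x off -0.0001
saddle_amber 0.68 ztop99 0.1279 rect [0.5177 0.1273 0.0342 0.0439 0.2937] bar y off -0.0657 x off -0.0003
[(0.74, array([0.6634, 0.1665, 0.2101]))] [] []
knob 992 [0.6643 0.1612 0.2263] [0.6535 0.149  0.222 ] [0.6779 0.1727 0.229 ]
pos [0.518  0.1275 0.3279] yaw 0.61 F [-0.0215  0.6549 -0.1231] w 0.0853 t 48.35
 shift units [-0.08  5.01 -1.1 ] min rows 6
 twist units 0.1 alt -29.9 q6 after 0.11
```

View pics/w18.png

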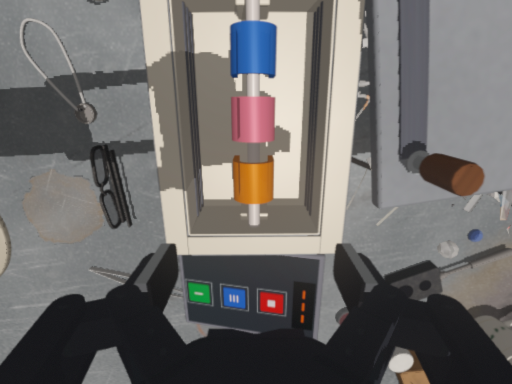

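play_rows(steps=[[0,0,0.83,-0.19,0],[0,0,0.83,-0.19,0],[0,0,0.83,-0.19,0],[0,0,0.83,-0.19,0],[0,0,0.83,-0.18,0],[0,0,0.82,-0.18,0],[0,0,0,0,0],[0,0.5,0,0,0],[0,0.5,0,0,0],[0,0.5,0,0,0],[0,0.5,0,0,0],[0,0.18,0,0,0],[0,0,0,0,0]])

```text
clock: 49.65
position: [0.6663, 0.1626, 0.2624]
ee_rot: [0.502, 0.496, 0.503, -0.498]
contact_force: [0.4, -0.5, -0.0]
width: 0.0857
```

play_rows(steps=[[1,0,0,0,0],[1,0,0,0,0],[1,0,0,0,0],[1,0,0,0,0],[1,0,0,0,0],[1,0,0,0,0],[1,0,0,0,0],[1,0,0,0,0]])

```text
clock: 50.45
position: [0.6674, 0.1628, 0.2643]
ee_rot: [0.503, 0.498, 0.502, -0.497]
contact_force: [-0.1, 0.6, 3.9]
width: 0.024
```

```bash
python3 - <<'E'
from h import *
s,R=st();print(s["position"],s["width"],s["contact_force"])
piv=np.array([0.6247,0.3218]);p=s["position"][:2]-piv
r=np.hypot(*p);a0=np.arctan2(p[1],p[0])%(2*np.pi);print(r,np.degrees(a0))
prev=s["position"][:2]
for i in range(1,22):
    a=a0-i*np.radians(4.7);q=piv+r*np.array([np.cos(a),np.sin(a)])
    d=np.r_[q-prev,0];print(i,(R.T@d/0.03).round(2),q,np.degrees(a));prev=q
E
```

```text
[0.6674 0.1628 0.2643] 0.02402566309583679 [-0.0848  0.6136  3.9358]
0.16461712472260356 285.0218776959852
1 [-0.   -0.44  0.09] [0.6542 0.1598] 280.3218776959852
2 [-0.   -0.45  0.06] [0.6408 0.158 ] 275.6218776959852
3 [-0.   -0.45  0.02] [0.6273 0.1572] 270.92187769598524
4 [-0.   -0.45 -0.02] [0.6139 0.1575] 266.2218776959852
5 [-0.   -0.45 -0.05] [0.6004 0.159 ] 261.5218776959852
6 [-0.   -0.44 -0.09] [0.5872 0.1615] 256.8218776959852
7 [-0.   -0.43 -0.13] [0.5742 0.1651] 252.1218776959852
8 [-0.   -0.42 -0.16] [0.5615 0.1698] 247.42187769598522
9 [-0.   -0.41 -0.19] [0.5493 0.1755] 242.7218776959852
10 [-0.   -0.39 -0.23] [0.5375 0.1822] 238.02187769598518
11 [-0.   -0.37 -0.26] [0.5264 0.1898] 233.32187769598522
12 [-0.   -0.35 -0.29] [0.5159 0.1983] 228.6218776959852
13 [-0.   -0.32 -0.31] [0.5061 0.2076] 223.9218776959852
14 [-0.   -0.29 -0.34] [0.4972 0.2177] 219.2218776959852
15 [-0.   -0.27 -0.36] [0.4891 0.2285] 214.5218776959852
16 [-0.   -0.24 -0.38] [0.4819 0.2399] 209.8218776959852
17 [-0.  -0.2 -0.4] [0.4757 0.2519] 205.12187769598518
18 [-0.   -0.17 -0.42] [0.4704 0.2644] 200.4218776959852
19 [-0.   -0.14 -0.43] [0.4662 0.2772] 195.72187769598523
20 [-0.   -0.1  -0.44] [0.4631 0.2903] 191.0218776959852
21 [-0.   -0.06 -0.45] [0.4611 0.3037] 186.3218776959852
```

play_rows(steps=[[1,0,-0.44,0.09,0],[1,0,-0.45,0.06,0],[1,0,-0.45,0.02,0],[1,0,-0.45,-0.02,0],[1,0,-0.45,-0.05,0],[1,0,-0.44,-0.09,0],[1,0,-0.43,-0.13,0],[1,0,-0.42,-0.16,0],[1,0,0,0,0]])

```text
clock: 51.35
position: [0.5584, 0.1711, 0.264]
ee_rot: [0.502, 0.496, 0.504, -0.498]
contact_force: [0.4, -2.4, 3.2]
width: 0.0243
```

play_rows(steps=[[1,0,-0.41,-0.19,0],[1,0,-0.39,-0.23,0],[1,0,-0.37,-0.26,0],[1,0,-0.35,-0.29,0],[1,0,-0.32,-0.31,0],[1,0,-0.29,-0.34,0],[1,0,0,0,0]])

```text
clock: 52.05
position: [0.4951, 0.22, 0.2637]
ee_rot: [0.502, 0.497, 0.504, -0.497]
contact_force: [1.3, -0.2, 3.3]
width: 0.0246
```

play_rows(steps=[[1,0,-0.27,-0.36,0],[1,0,-0.24,-0.38,0],[1,0,-0.2,-0.4,0],[1,0,-0.17,-0.42,0],[1,0,-0.14,-0.43,0],[1,0,0,0,0]])

```text
clock: 52.65
position: [0.465, 0.2797, 0.2636]
ee_rot: [0.503, 0.497, 0.504, -0.496]
contact_force: [3.7, -0.1, 2.6]
width: 0.0241
```

Now the last part in small steps.

play_rows(steps=[[1,0,-0.06,-0.22,0],[1,0,-0.05,-0.22,0],[1,0,-0.02,-0.1,0],[1,0,-0.02,-0.1,0],[1,0,0,0,0],[1,0,0,0,0]])

```text
clock: 53.25
position: [0.4617, 0.2965, 0.2635]
ee_rot: [0.503, 0.498, 0.502, -0.497]
contact_force: [5.5, -0.7, 1.9]
width: 0.0244
```

```bash
python3 - <<'E'
from h import *
s,R=st();print(s["position"],s["contact_force"])
m,p,d=snap("top","t20")
X,uv=cloud(m,d)
for nm,z in (("lid",.164),):
    r=X[(abs(X[:,2]-z)<.005)&(X[:,0]>.38)&(X[:,0]<.66)&(X[:,1]>0.0)&(X[:,1]<.38)]
    P=np.ascontiguousarray(r[:,:2],dtype=np.float32).reshape(-1,1,2);print(cv2.minAreaRect(P),len(r))
E
```

```text
[0.4617 0.2965 0.2635] [ 5.4694 -0.7026  1.8884]
((0.5289044380187988, 0.18982741236686707), (0.28668874502182007, 0.2248425930738449), 89.67749786376953) 3248
```

View pics/t20.png

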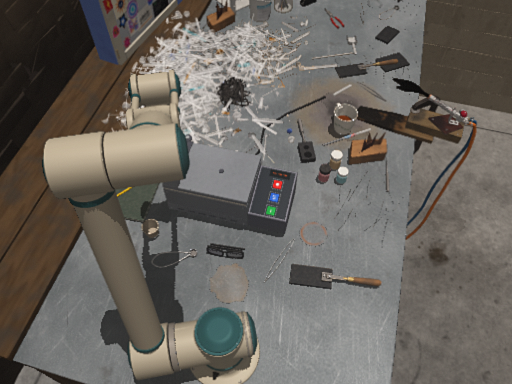

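play_rows(steps=[[1,0,-0.03,-0.1,0],[1,0,-0.03,-0.1,0],[1,0,0,-0.1,0],[1,0,0,0,0],[1,0,0,0,0]])

```text
clock: 53.8
position: [0.4614, 0.2987, 0.2635]
ee_rot: [0.509, 0.494, 0.498, -0.5]
contact_force: [10.1, -20.0, 4.4]
width: 0.0243
```

play_rows(steps=[[1,0,0.05,0.1,0],[1,0,0,0.1,0],[1,0,0,0,0],[0.4,0,0,0,0],[0,0,0,0,0],[0,0,0,0,0],[0,0,0,0,0],[0,0,0,0,0],[0,0,0,0,0],[0,-0.8,0,0,0],[0,-0.8,0,0,0],[0,-0.8,0,0,0],[0,-0.8,0,0,0],[0,0,0.4,0.9,0],[0,0,0.4,0.9,0],[0,0,0.4,0.9,0],[0,0,0,0.9,0],[0,0,0,0,0]])

```text
clock: 55.6
position: [0.4979, 0.1892, 0.3597]
ee_rot: [0.502, 0.498, 0.501, -0.499]
contact_force: [0.6, 0.7, 0.6]
width: 0.0852
```

```bash
python3 - <<'E'
from h import *
s,R=st();print(s["position"],s["contact_force"])
m,p,d=snap("wrist","w21")
X,uv=cloud(m,d)
r=X[(abs(X[:,2]-.164)<.004)&(X[:,0]>.38)&(X[:,0]<.66)&(X[:,1]>0.0)&(X[:,1]<.38)]
P=np.ascontiguousarray(r[:,:2],dtype=np.float32).reshape(-1,1,2);print(cv2.minAreaRect(P),len(r))
e=[];
for y in np.arange(.08,.26,.01):
    q=r[abs(r[:,1]-y)<.005]
    if len(q)>5:e.append((y,q[:,0].min()))
e=np.array(e);print(np.degrees(np.polyfit(e[:,0],e[:,1],1)[0]))
k=X[(X[:,2]>0.222)&(X[:,2]<0.235)&(X[:,0]>.4)&(X[:,0]<.52)&(X[:,1]<.35)&(X[:,1]>.25)]
print("knob",len(k),(k.min(0)+k.max(0))/2 if len(k) else 0)
for q in ["programme_key","start_key","stop_key","lid_knob"]: print(q,mark("wrist",m,q,2))
E
```

```text
[0.4979 0.1892 0.3597] [0.5695 0.7017 0.5543]
((0.5299711227416992, 0.1917172372341156), (0.22124315798282623, 0.2880561947822571), 0.8955898880958557) 50175
-0.9787009755135984
knob 1068 [0.4608 0.2987 0.2257]
programme_key [(0.57, array([ 0.4998, -0.0259,  0.1147]))]
start_key [(0.73, array([ 0.449 , -0.0303,  0.1019])), (0.49, array([0.6241, 0.3211, 0.1355]))]
stop_key [(0.81, array([ 0.5369, -0.0307,  0.1257]))]
lid_knob [(0.96, array([0.4596, 0.3038, 0.2126])), (0.59, array([ 0.4473, -0.0257,  0.101 ]))]
```

View pics/w21.png

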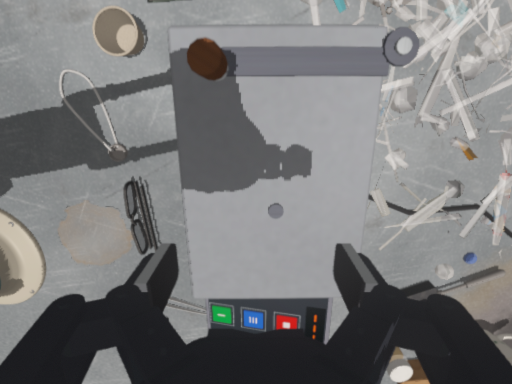

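```bash
python3 - <<'E'
from h import *
cmd([0.44,-0.026,0.33],-89.35)
E
```

```text
pos [0.4975 0.1927 0.3597] yaw 0.67 F [-1.211  -0.0356  0.0717] w 0.0854 t 55.85
 shift units [ 0.99 -2.    7.27] min rows 8
 twist units -15.0 alt 15.0 q6 after -1.34
```

play_rows(steps=[[1,0.1,-0.2,0.9,0],[1,0.1,-0.25,0.9,0],[1,0.1,-0.25,0.91,0],[1,0.1,-0.25,0.91,0],[1,0.1,-0.25,0.91,0],[1,0.1,-0.25,0.91,0],[1,0.1,-0.25,0.91,0],[1,0.1,-0.3,0.91,0],[1,0.1,0,0,1],[1,0.1,0,0,1],[1,0,0,0,1],[1,0,0,0,1],[1,0,0,0,1],[1,0,0,0,1],[1,0,0,0,1],[1,0,0,0,1],[1,0,0,0,1],[1,0,0,0,1],[1,0,0,0,1],[1,0,0,0,1]])

```text
clock: 57.85
position: [0.4402, -0.0256, 0.3297]
ee_rot: [0.113, 0.698, 0.113, -0.698]
contact_force: [-0.5, 0.2, 0.8]
width: 0.0
```

play_rows(steps=[[1,0,0,0,1],[1,0,0,0,1],[1,0,0,0,1],[1,0,0,0,0],[1,0,0,0,0]])

```text
clock: 58.35
position: [0.4402, -0.026, 0.3297]
ee_rot: [0.005, 0.707, 0.005, -0.707]
contact_force: [0.6, -0.0, 0.3]
width: -0.0001
```

```bash
python3 - <<'E'
from h import *
s,R=st();print(s["position"],s["contact_force"])
m,p,d=snap("wrist","w22")
X,uv=cloud(m,d)
for q in ["programme_key","start_key","stop_key"]:
    print(q,mark("wrist",m,q,2))
    for r in manip.regions_of("wrist",q)[:2]:
        Y,_=cloud(m,d,r["mask"].astype(bool)); 
        if len(Y): print("  ",round(r["conf"],2),len(Y),Y.mean(0),np.percentile(Y,2,axis=0),np.percentile(Y,98,axis=0))
b=X[(X[:,2]>.08)&(X[:,2]<.14)&(X[:,0]>.43)&(X[:,0]<.55)&(abs(X[:,1]+.027)<.014)]
print("slope",np.polyfit(b[:,0]-.498,b[:,2],1))
cmd([0.49,-0.027,0.25],-89.35)
E
```

```text
[ 0.4402 -0.026   0.3297] [ 0.6126 -0.0406  0.2723]
programme_key [(0.91, array([ 0.4995, -0.0283,  0.1126]))]
   0.57 780 [ 0.4951 -0.0275  0.1152] [ 0.481  -0.0411  0.1113] [ 0.5086 -0.0138  0.1186]
start_key [(0.68, array([ 0.4503, -0.0273,  0.1016]))]
   0.67 501 [ 0.448  -0.029   0.1053] [ 0.4353 -0.0415  0.1024] [ 0.4601 -0.0167  0.1084]
stop_key [(0.65, array([ 0.5343, -0.0301,  0.1249]))]
   0.78 998 [ 0.5418 -0.0271  0.1254] [ 0.5276 -0.0407  0.1218] [ 0.5551 -0.0132  0.1283]
slope [0.2181 0.1154]
pos [ 0.44   -0.0265  0.3297] yaw -89.37 F [-0.6349  0.3321  0.3468] w -0.0001 t 58.7
 shift units [ 2.66  0.03 -1.66] min rows 3
 twist units -0.0 alt 30.0 q6 after 1.34
```

View pics/w22.png

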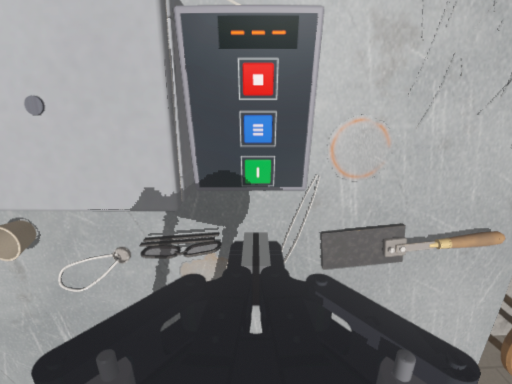

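play_rows(steps=[[1,0.3,0.03,-0.8,0],[1,0.6,0,-0.8,0],[1,0.8,0,0,0],[1,0.8,0,0,0],[1,0.8,0,0,0],[1,0.5,0,0,0],[1,0,0,0,0],[1,0,0,0,0]])

```text
clock: 59.5
position: [0.4883, -0.027, 0.2159]
ee_rot: [0.004, 0.707, 0.004, -0.707]
contact_force: [-0.2, -0.5, 0.6]
width: 0.0002
```

```bash
python3 - <<'E'
from h import *
cmd([0.488,-0.0275,0.193],-89.35)
m,p,d=snap("wrist","w23")
E
```

```text
pos [ 0.4883 -0.027   0.2159] yaw -89.39 F [-0.1758 -0.5447  0.5911] w 0.0002 t 59.5
 shift units [0.76 0.02 0.01] min rows 1
 twist units -0.01 alt 29.99 q6 after 1.36
```

View pics/w23.png

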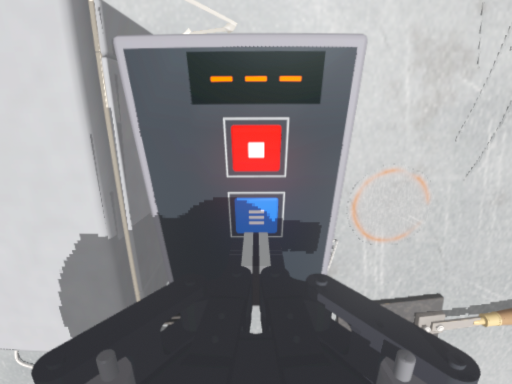

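Aligned. Step down with force readings.

play_rows(steps=[[1,0.4,0.01,0,0],[1,0.26,0,0,0],[1,0,0,0,0],[1,0,0,0,0]])

```text
clock: 59.95
position: [0.4879, -0.0272, 0.1957]
ee_rot: [-0.004, -0.707, -0.004, 0.707]
contact_force: [-0.3, 0.1, 0.2]
width: -0.0002
```

play_rows(steps=[[1,0.04,0,0,0],[1,0.04,0,0,0],[1,0,0,0,0],[1,0,0,0,0]])

```text
clock: 60.35
position: [0.4881, -0.0272, 0.1936]
ee_rot: [0.004, 0.707, 0.004, -0.707]
contact_force: [-0.6, 0.7, 0.1]
width: -0.0004
```

play_rows(steps=[[1,0.04,0,0,0],[1,0.04,0,0,0],[1,0,0,0,0],[1,0,0,0,0]])

```text
clock: 60.75
position: [0.488, -0.0272, 0.191]
ee_rot: [-0.004, -0.707, -0.004, 0.707]
contact_force: [-0.2, -0.1, -0.4]
width: 0.0002
```

play_rows(steps=[[1,0.04,0,0,0],[1,0,0,0,0],[1,0,0,0,0]])

```text
clock: 61.05
position: [0.488, -0.0272, 0.1899]
ee_rot: [-0.004, -0.707, -0.004, 0.707]
contact_force: [0.1, 0.4, -0.4]
width: 0.0002
```

play_rows(steps=[[1,0.04,0,0,0],[1,0,0,0,0],[1,0,0,0,0]])

```text
clock: 61.35
position: [0.4882, -0.0273, 0.1889]
ee_rot: [0.004, 0.707, 0.004, -0.707]
contact_force: [-0.3, 0.3, 2.8]
width: 0.0001
```

Contact begins.

play_rows(steps=[[1,0.03,0,0,0],[1,0,0,0,0],[1,0,0,0,0]])

```text
clock: 61.65
position: [0.4883, -0.0273, 0.1882]
ee_rot: [0.004, 0.707, 0.004, -0.707]
contact_force: [-1.0, 0.9, 5.4]
width: -0.0
```

play_rows(steps=[[1,0.05,0,0,0],[1,0,0,0,0],[1,0,0,0,0],[1,0,0,0,0],[1,0,0,0,0]])

```text
clock: 62.15
position: [0.4884, -0.0273, 0.1877]
ee_rot: [0.004, 0.708, 0.004, -0.706]
contact_force: [-2.4, 1.1, 11.7]
width: -0.0004
```

play_rows(steps=[[1,-0.4,0,0,0],[1,-0.5,0,0,0],[1,0,0,0,0],[1,0,0,0.8,0],[1,0,0,0.76,0],[1,0,0.03,0,0],[1,0,0,0,0]])

```text
clock: 62.85
position: [0.4412, -0.0287, 0.2128]
ee_rot: [0.004, 0.707, 0.004, -0.707]
contact_force: [1.2, -0.6, -0.3]
width: 0.0001
```

```bash
python3 - <<'E'
from h import *
m,p,d=snap("wrist","w24")
cmd([0.441,-0.0285,0.184],-89.35)
E
```

```text
pos [ 0.442  -0.0288  0.213 ] yaw -89.41 F [ 0.6197  0.2133 -0.3305] w 0.0001 t 62.9
 shift units [ 0.97 -0.01  0.03] min rows 1
 twist units -0.01 alt 29.99 q6 after 1.34
```

View pics/w24.png

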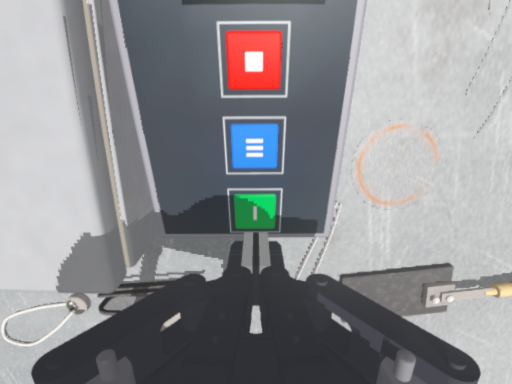

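Contact is expected at TCP z ≈ 0.179.

play_rows(steps=[[1,0.5,0,0.02,0],[1,0.5,0,0,0],[1,0,0,0,0],[1,0,0,0,0]])

```text
clock: 63.3
position: [0.4415, -0.0288, 0.1832]
ee_rot: [-0.004, -0.707, -0.004, 0.707]
contact_force: [-0.1, -0.4, -0.3]
width: -0.0002
```

play_rows(steps=[[1,0.04,0,0,0],[1,0.04,0,0,0],[1,0,0,0,0],[1,0,0,0,0]])

```text
clock: 63.7
position: [0.4408, -0.0287, 0.1811]
ee_rot: [0.004, 0.707, 0.004, -0.707]
contact_force: [0.2, 0.7, 0.4]
width: 0.0
```

play_rows(steps=[[1,0.04,0,0,0],[1,0,0,0,0],[1,0,0,0,0]])

```text
clock: 64.0
position: [0.4406, -0.0287, 0.1797]
ee_rot: [-0.004, -0.707, -0.004, 0.707]
contact_force: [-1.2, -0.4, -0.1]
width: 0.0001
```

play_rows(steps=[[1,0.04,0,0,0],[1,0,0,0,0],[1,0,0,0,0]])

```text
clock: 64.3
position: [0.4408, -0.0287, 0.1787]
ee_rot: [0.004, 0.707, 0.004, -0.707]
contact_force: [0.1, 0.2, 3.2]
width: -0.0003
```

play_rows(steps=[[1,0.03,0,0,0],[1,0,0,0,0],[1,0,0,0,0]])

```text
clock: 64.6
position: [0.441, -0.0287, 0.178]
ee_rot: [0.004, 0.707, 0.004, -0.707]
contact_force: [-1.0, -0.2, 6.0]
width: 0.0002
```

play_rows(steps=[[1,0.05,0,0,0],[1,0,0,0,0],[1,0,0,0,0],[1,0,0,0,0],[1,0,0,0,0]])

```text
clock: 65.1
position: [0.441, -0.0287, 0.1775]
ee_rot: [0.004, 0.708, 0.004, -0.707]
contact_force: [-3.1, 1.3, 14.0]
width: 0.0
```

play_rows(steps=[[1,-0.3,0,0,0],[1,-0.8,0,0,0],[1,-0.9,0,0,0],[1,-0.9,0,0,0],[1,-0.9,0,0,0],[1,0,0,0.9,0],[1,0,0.9,0.9,0],[1,0,0.9,0,0],[1,0,0.9,0,0],[1,0,0.9,0,0],[1,0,0,0,0],[1,0,0,0,0]])

```text
clock: 66.3
position: [0.3875, -0.1373, 0.2897]
ee_rot: [-0.003, -0.707, -0.004, 0.707]
contact_force: [0.6, 0.3, -0.5]
width: -0.0
```

```bash
python3 - <<'E'
from h import *
s,R=st();print(s["position"],s["contact_force"],s["clock"])
m,p,d=snap("top","t30");snap("scene","s30");m2,p2,d2=snap("wrist","w30")
X,uv=cloud(m,d)
r=X[(abs(X[:,2]-.164)<.004)&(X[:,0]>.38)&(X[:,0]<.66)&(X[:,1]>0.0)&(X[:,1]<.38)]
P=np.ascontiguousarray(r[:,:2],dtype=np.float32).reshape(-1,1,2);print(cv2.minAreaRect(P),len(r))
for q in ["lid_knob","frit_jar_red","frit_jar_teal","frit_jar_sand","crucible","saddle_green"]: print(q,mark("top",m,q,1))
E
```

```text
[ 0.3875 -0.1373  0.2897] [ 0.5928  0.3048 -0.5318] 66.3
((0.545922040939331, 0.1792057454586029), (0.3498355746269226, 0.11810429394245148), 59.37596893310547) 378
lid_knob []
frit_jar_red [(0.47, array([ 0.7029, -0.1656, -0.0004]))]
frit_jar_teal []
frit_jar_sand [(0.53, array([ 0.771 , -0.1995,  0.0016]))]
crucible []
saddle_green []
```

View pics/t30.png

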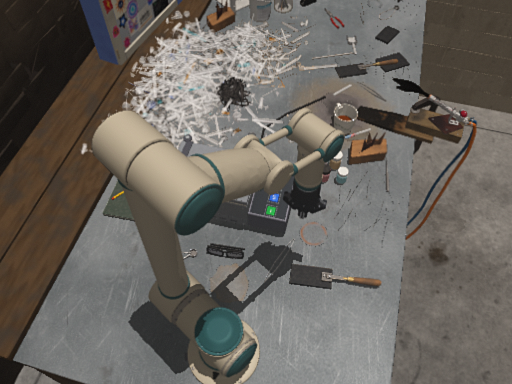

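View pics/w30.png

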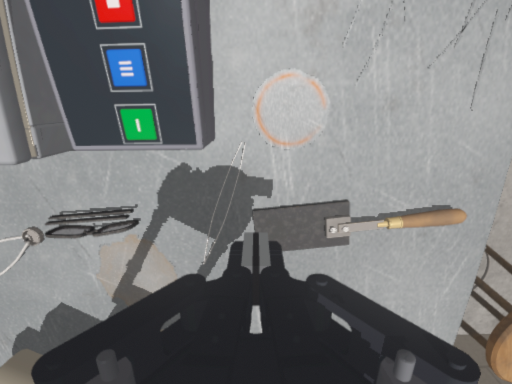

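View pics/s30.png

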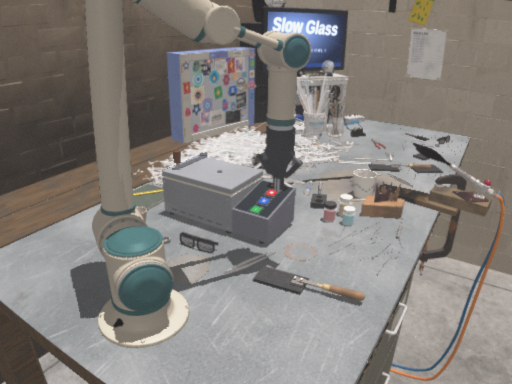

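```bash
python3 - <<'E'
from h import *
m,p,d=snap("scene")
print(mark("scene",m,"lid_knob"),mark("scene",m,"crucible"),mark("scene",m,"frit_jar_teal"))
X,uv=cloud(m,d)
r=X[(abs(X[:,2]-.164)<.004)&(X[:,0]>.38)&(X[:,0]<.66)&(X[:,1]>0.0)&(X[:,1]<.38)]
P=np.ascontiguousarray(r[:,:2],dtype=np.float32).reshape(-1,1,2);print(cv2.minAreaRect(P),len(r))
E
```

```text
[(0.78, array([0.461 , 0.3   , 0.2091])), (0.45, array([ 0.7659, -0.1974,  0.0008]))] [(0.64, array([ 0.3184,  0.36  , -0.0021]))] [(0.75, array([ 0.7105, -0.2326, -0.0011]))]
((0.5219522714614868, 0.1893165111541748), (0.21238000690937042, 0.2895446717739105), 0.08206406235694885) 1786
```

The lid sits square on the kiln with its knob where I left it, the bystanders haven't moved, and the arm is clear. Handing in.

```bash
python3 -c "
from rig import manip
print(manip.sign_off())"
```

```text
the job is handed in; nothing more can be done
None
```

I loaded the kiln, shut it, pressed both keys in order and handed the job in at about 66 s. The hand-in gives no verdict, so what follows comes from my own last checks.

- **Lid opened:** I swung it by the knob to about 1.69 rad, past the 1.35 rad needed.
- **Saddles:** blue, rose and amber were on the bench; I found no green one in any clear view. All three hang at +65, 0 and −65 mm along the bar. They are within 1 mm of the bar line, their tops are at 0.128 m, and they are about 65 mm apart. Rose was knocked about 5 cm aside during the run, so I located it again before gripping.
- **Lid shut:** I pushed it to its stop, where the force rose to 20 N. The front edge then lined up with the kiln to within about 0.3°, and the knob was in the same place after the key presses. I could not see the saddles once the lid was shut.
- **Keys:** the blue programme key took up to about 12 N and then the green start key up to about 14 N. Each was held around 0.5 s and released, and the fingers stayed well away from the red stop key. I inferred that they registered from the force and hold time; I saw no indication of it in the pictures.
- **Bystanders:** all four were still within a few millimetres of where they started. The sand jar was last measured from the overhead camera.
- **Disagreements:** the trained networks sometimes mixed things up, such as naming a jar as a saddle or an amber saddle as the pivot. I set those aside after comparing them with the pictures and depth. One final overhead depth check of the lid was useless because the arm blocked the view, so I used the scene camera instead.

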